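Read in a delivery of tins on the sliding code-reader bed and put them into stock

TASK

Book in the tins standing on the bench: draw the code reader's bed fully out, stand every tin upright on it with its bar-code label turned squarely towards the reader, then push the bed fully home under the hood and leave it there for about two seconds so that all the tins are read together. Then draw the bed fully out again, stand all the tins upright in the cardboard stock tray, and leave the bed empty and drawn out. Leave the parcel, the tape roll and the mug where they are; if a tin gets shifted, put it right.

Things in the scene. Friction and masses are not known exactly. Their poses are not given: they have to be found in the camera images.
- tin1: upright round steel tin with a green band, 62 mm across, 70 mm high, about 0.3 kg with the weight low down; origin under its centre, z up. Its +x axis points out through the middle of its white bar-code label (80 degrees of the side); an orange seal strip runs from the middle of the lid over the rim on that same side. Two or three of the three tins are there; a missing one reads None
- tin2: upright round steel tin with a blue band, 62 mm across, 70 mm high, about 0.3 kg with the weight low down; origin under its centre, z up. Its +x axis points out through the middle of its white bar-code label (80 degrees of the side); an orange seal strip runs from the middle of the lid over the rim on that same side. Two or three of the three tins are there; a missing one reads None
- tin3: upright round steel tin with a dark red band, 62 mm across, 70 mm high, about 0.3 kg with the weight low down; origin under its centre, z up. Its +x axis points out through the middle of its white bar-code label (80 degrees of the side); an orange seal strip runs from the middle of the lid over the rim on that same side. Two or three of the three tins are there; a missing one reads None
- station: code-reading station fixed to the bench, turned up to 0.25 rad; steel base 360 x 530 x 12 mm. Origin on the bench under the bed's middle when the bed is fully out; +y runs along the slide to the grey reader housing (175 mm high), x along the bed's length. A clear light hood 360 mm wide (underside 177, top 191 mm up) spans y = 140 to 410 mm: tins cannot be handled on the bed when it is home
- bed (a joint): position (m) of the sliding bed along the station's +y: 0 = fully out at the loading stop, 0.18 = fully home at the stop under the hood, its middle then 128 mm short of the window. About 2.5 N of friction; it stays where it is left and starts somewhere between. Within 6 mm of a stop counts as fully there
- bed_deck (a point): middle of the bed's flat rubber-faced top, 34 mm above the bench, moving with the bed; axes as the station's. The bed is 340 mm along x and 160 mm along y, without a rim: three tins stand in a row along x 100 mm apart
- bed_handle (a point): middle of the bed's handle: a round black bar 16 mm thick, 105 mm above the bench, lying along the station's x on two posts 120 mm apart, 125 mm from the bed's middle on the side away from the reader; it can be pinched from above
- reader_window (a point): middle of the reader's dark window (320 x 75 mm), facing the station's -y. Labels are read square on, straight along the slide (station's +y), wherever along the bed the tin stands; the reader copes with 20 degrees of turn either way
- tray: open cardboard stock tray fixed to the bench, 200 x 200 mm outside, 30 mm high, walls and floor 5 mm, a white and green label on one side. Origin under its centre, z up, x and y square to its walls. Tins fit two by two, 90 mm apart
- tray_in (a point): centre of the tray's inner floor, 5 mm above the bench, axes as the tray's
- parcel: bystander: taped cardboard parcel 100 x 130 x 70 mm, origin under its centre
- tape: bystander: brown roll of packing tape lying flat, 100 mm across, 48 mm high, origin under its centre
- mug: bystander: blue mug 80 mm across, 90 mm high, origin under its centre

How it is judged:
By the outcome, as a careful person would: the job done as asked, in the order asked, and still so for the second after the job is handed in, with the robot touching nothing.
Of tin1, tin2, tin3 only 2 to 3 are there at a start; the rules pass over those that are not, and their reading is None.
At some moment in a run one of tin1, tin2, tin3 may be knocked a few centimetres aside while the robot is not near it.
It also fails if it takes over 210 s, if anything falls off the work surface, if the arm or the gripper's body presses on something with over 40 N, if the wrist force passes 120 N, or if a joint passes its speed limit or range.

ROBOT

A 7-joint arm with a two-finger parallel gripper is mounted at the origin on the work surface. World frame = base frame: x ahead of the robot, y to its left, z up, the work surface at z = 0. Lengths are in m, angles in rad, forces in N, time in s.
With the tool pointing down it reaches from about 0.425 to 0.925 m from the base axis. Payload 6.8 kg.
Tool frame: the origin (TCP) lies midway between the tips of the shut fingers; the grasp point (between the pads) lies 19 mm behind it; z points along the fingers, y is the direction in which the jaws open and shut (so a half turn about z gives the same grasp; the last joint's range is limited). The gripper opens to 85 mm and grips with 20 to 120 N. Pads are 22 mm wide; open, the fingers measure 114 mm over their backs; the gripper's body (76 mm by 85 mm) begins 54 mm behind the grasp point. The pads swing forward as they close: fully open they stand 13 mm farther back than shut.
Start: joints at [-1.329, 0.477, 0.022, 1.555, -0.011, 1.109, -0.083], TCP at [0.231, 0.634, 0.231] pointing down, gripper open.
Joint ranges: [-2.96, 2.96], [-0.34, 2.1], [-1.41, 1.46], [0.24, 2.44], [-1.37, 4.51], [0.17, 1.92], [-2.96, 2.96]. Speed limits (rad/s): [2.39, 2.39, 3.14, 3.14, 3.14, 3.14, 3.14].

INTERFACE

Orientations are given as a rotation vector (axis times angle).
In Python, from bench import r gives the robot as it stands. The module is installed in compiled form; this text tells all that it offers.
- The arm moves only by the tool play_rows, never from a script. Its argument "plan" is a list of rows, each a list of 7 numbers: the shift along the world's x, y, z in mm, then the turn, a rotation vector about the world's x, y, z in rad, then the finger opening in mm, from 0 to 85.4. A call has 1 to 12 rows; each row is the pose to reach, as a shift and turn from the pose commanded when the call began; what a row does not reach only later rows make up. A row lasts 1/10 s, in which the tool goes at most 50 mm and 8.59 degrees, less where a joint would pass 70% of its speed; a pose out of reach is approached as far as the arm can. A call with a gripper value outside its range is refused whole. The fingers move at their own pace and stop on an object; "grip_force" is the grip in N (left out, the last holds). Time passes only in rows, so rows that repeat a pose let the fingers close. It gives the time, the measured TCP pose, the force and the opening at its end, in the units of the state.
- r.get_obs(): the state, without advancing time (a new reading comes with each control period).
- r.grab_frame(name): name is "scene" or "top" or "wrist"; returns a dict with "color" (400x640x3 uint8, blue, green, red), "z_map" (400x640 float32, m along the optical axis (not along the pixel's ray), 0 where there is no reading), "camera_matrix" (3x3 intrinsics, pixels), "R" (3x3) and "t" (3): a world point X has camera coordinates R X + t. Camera axes: x right, y down, z forward; pixel columns grow to the right and rows downward; lengths in m; the calibration is good to about 2 mm. The wrist camera is an equidistant fisheye: a pixel r from the principal point sees the ray r / f radians off the axis. A picture is of the moment at which its call begins.
- r.hand_in(): hands the job in, once; it reports no verdict.
The state is a dict: "clock": time; "joints": joint angles; "qvel": joint speeds; "tau": joint torques, N m; "tcp_pos": TCP position; "orientation": TCP orientation; "contact_force": force on the tool from outside, world axes, zero at the start; "moment": the same for the moment, N m; "grip_width": finger opening in m.
Only numpy, scipy, OpenCV 4.12 (cv2) and the standard library are available. Lean on these libraries where they do the work, as an engineer would, in place of code of your own. Each camera call takes 0.05 s, during which the arm holds its last target.

## Working session

There is one attempt and no reset: what is moved stays moved. The work goes in short steps, Python scripts to look and compute and a tool call to move; the robot and the scene stay as the last step left them, time stands still between calls to the robot, and variables do not carry over. Pictures are saved under pics/ and viewed, and the job is handed in when it is done.

Besides the shell and the picture viewer there is one more tool, called after ">>>" as a command line: name --pt "numbers of a row" for each row, then --argument value for the rest. play_rows: Moves the arm, as the interface text tells. Its arguments: {"type":"object","properties":{"plan":{"type":"array"},"grip_force":{"type":"number"}},"required":["plan"]}

```bash
mkdir -p pics
python3 - <<'E'
from bench import r
import cv2
o=r.get_obs()
for k in o: print(k,o[k])
for n in ("scene","top","wrist"):
    f=r.grab_frame(n); cv2.imwrite(f"pics/{n}0.png",f["color"]); print(n,f["camera_matrix"],f["R"],f["t"])
E
```

```text
clock 0.0
joints [-1.32910027  0.4778042   0.02234907  1.55642561 -0.01153813  1.1093087
 -0.08313445]
qvel [-7.02505175e-04 -8.46785767e-04  1.14790138e-03  6.55273772e-05
 -1.36630633e-03  1.75304305e-03 -1.05825167e-03]
tau [-3.05883314e-04 -5.96456695e+01  1.60769138e+00 -2.81191868e+01
  1.24132921e-02  9.56009579e-03 -2.83076240e-06]
tcp_pos [0.23113506 0.63357329 0.23033406]
orientation [-5.46682858e-01 -3.09344502e+00  2.83613555e-03]
contact_force [-0.25456996  0.1116946   0.2921755 ]
moment [-0.03172566 -0.00887607  0.01873483]
grip_width 0.08548382545191967
scene [[391.17863661   0.         324.54404999]
 [  0.         391.17863661 205.02300509]
 [  0.           0.           1.        ]] [[-0.25176986  0.96778284 -0.00288312]
 [ 0.73068177  0.1881326  -0.65628521]
 [-0.63459915 -0.16733948 -0.7545074 ]] [ 0.11871997 -0.38978867  1.75906212]
top [[444.1567447    0.         314.61925881]
 [  0.         444.1567447  202.28421817]
 [  0.           0.           1.        ]] [[ 0.00848094 -0.99982923 -0.01641924]
 [-0.99681178 -0.00715032 -0.07946791]
 [ 0.07933694  0.01704085 -0.99670219]] [0.04775703 0.64144023 1.4537725 ]
wrist [[309.70691629   0.         325.91312996]
 [  0.         309.70691629 201.5953043 ]
 [  0.           0.           1.        ]] [[ 0.34204553  0.93967917 -0.00281394]
 [ 0.89557933 -0.3250835   0.30374065]
 [ 0.28450399 -0.10641324 -0.9527506 ]] [-0.67428282 -0.03952845  0.38123731]
```

View pics/scene0.png

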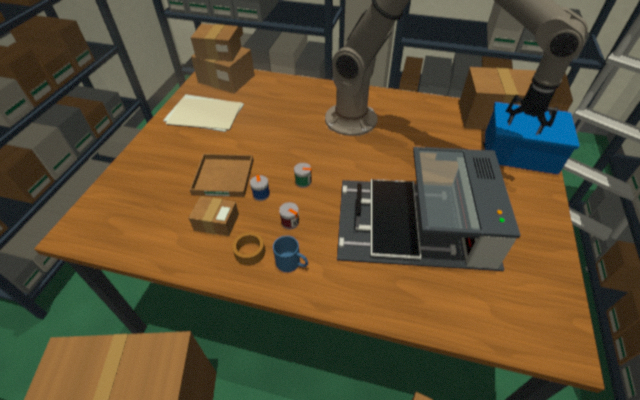

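View pics/top0.png

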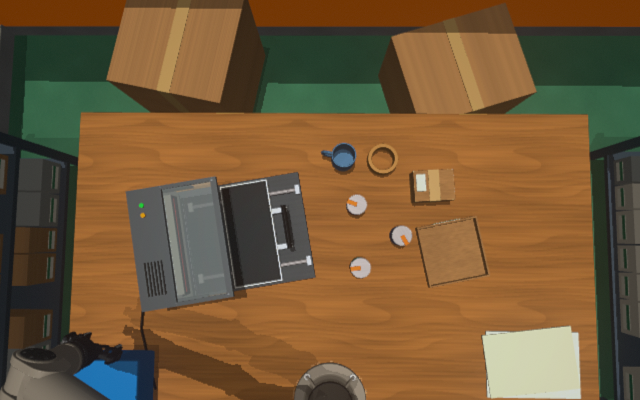

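View pics/wrist0.png

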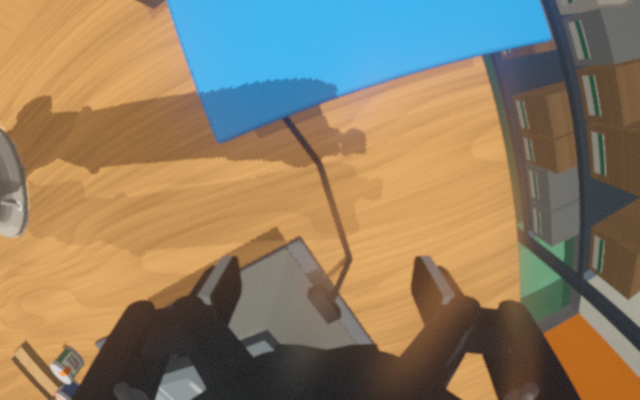

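```bash
cat > h.py <<'E'
import numpy as np, cv2
from bench import r
from scipy.spatial.transform import Rotation as Ro
def frame(n):
    f=r.grab_frame(n); return f
def pts(f):
    K=f["camera_matrix"]; z=f["z_map"]; v,u=np.indices(z.shape)
    c=np.stack([(u-K[0,2])/K[0,0]*z,(v-K[1,2])/K[1,1]*z,z],-1)
    P=(c-f["t"])@f["R"]; P[z<=0]=np.nan
    return P
def proj(f,X):
    c=f["R"]@np.asarray(X)+f["t"]; p=f["camera_matrix"]@c; return p[:2]/p[2]
def atz(f,uv,z):
    d=f["R"].T@np.linalg.inv(f["camera_matrix"])@np.array([uv[0],uv[1],1.]); o=-f["R"].T@f["t"]
    return o+d*(z-o[2])/d[2]
def save(f,name,box=None,s=1):
    im=f["color"]
    if box: u0,v0,u1,v1=box; im=im[v0:v1,u0:u1]
    cv2.imwrite("pics/"+name,cv2.resize(im,None,fx=s,fy=s,interpolation=cv2.INTER_CUBIC))
def tins(f,zl=0.07,verbose=True):
    """lids at height zl in the top frame; returns list (x,y,z,yaw)"""
    P=pts(f); c=f["color"].astype(int); hsv=cv2.cvtColor(f["color"],cv2.COLOR_BGR2HSV)
    Z=P[...,2]; m=(abs(Z-zl)<0.012)
    orange=(hsv[...,0]>4)&(hsv[...,0]<18)&(hsv[...,1]>170)&(hsv[...,2]>150)
    grey=(hsv[...,1]<70)&(hsv[...,2]>110)
    lab=((orange|grey)&m).astype(np.uint8)
    n,L,st,ce=cv2.connectedComponentsWithStats(lab)
    out=[]
    for i in range(1,n):
        if not 120<st[i,4]<900: continue
        k=L==i
        vv,uu=np.nonzero(k)
        if k[orange].sum()<8: continue
        (cu,cv_),rad=cv2.minEnclosingCircle(np.stack([uu,vv],1).astype(np.float32))
        X=atz(f,(uu.mean(),vv.mean()),zl)
        ov,ou=np.nonzero(k&orange)
        O=atz(f,(ou.mean(),ov.mean()),zl)
        yaw=np.arctan2(O[1]-X[1],O[0]-X[0])
        out.append((X[0],X[1],np.nanmedian(Z[k]),yaw))
        if verbose: print("px",np.round(ce[i],1),"area",st[i,4],"w,h",st[i,2:4],"mm/yawdeg",np.round(X*1000,1),"zmed",round(float(np.nanmedian(Z[k]))*1000,1),"yaw",round(np.degrees(yaw),1),"len",round(float(np.hypot(*(O-X)[:2]))*1000,1), "n",len(ou))
    return out
E
python3 - <<'E'
from h import *
f=frame("top"); tins(f)
save(f,"top1.png",(120,130,500,320),2)
P=pts(f)
for uv in [(287,228),(255,235),(450,250),(300,280),(180,240)]: print(uv,np.round(P[uv[1],uv[0]]*1000))
E
```

```text
px [356.5 204.5] area 289 w,h [20 20] mm/yawdeg [631.4 -83.2  70. ] zmed 69.9 yaw 65.4 len 17.8 n 30
px [401.4 235. ] area 292 w,h [20 20] mm/yawdeg [ 534.3 -226.9   70. ] zmed 69.6 yaw -148.1 len 18.0 n 33
px [360.4 267.5] area 294 w,h [21 20] mm/yawdeg [429.9 -95.6  70. ] zmed 69.7 yaw 95.1 len 17.7 n 30
(287, 228) [553. 137. 112.]
(255, 235) [531. 248.  36.]
(450, 250) [ 486. -399.    6.]
(300, 280) [381. 100.  -8.]
(180, 240) [513. 448. 187.]
```

View pics/top1.png

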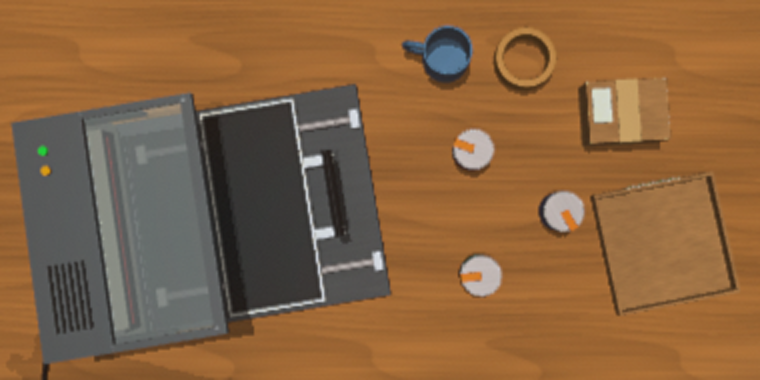

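Run:
```python
from h import *
f=frame("top")
save(f,"b1.png",(210,160,330,310),4)
save(f,"b2.png",(405,205,505,300),6)
P=pts(f)
hs=cv2.cvtColor(f["color"],cv2.COLOR_BGR2HSV)
k=(P[...,2]>0.085)&(P[...,2]<0.13)&(P[...,1]<0.2)&(P[...,1]>0.05)&(P[...,0]>.4)
k[:, :270]=0
vv,uu=np.nonzero(k); print(len(uu))
Q=np.array([atz(f,(a,b),0.113) for a,b in zip(uu,vv)])
(c,sz,a)=cv2.minAreaRect((Q[:,:2]*1000).astype(np.float32)); print("handle",c,sz,a,np.nanmedian(P[k][:,2]))
# hood
k=(P[...,2]>0.17)&(P[...,2]<0.2)&(P[...,1]>0.2)&(P[...,0]>.3)&(P[...,0]<.8)
k[:,:120]=0;k=cv2.morphologyEx(k.astype(np.uint8),cv2.MORPH_OPEN,np.ones((3,3)))
vv,uu=np.nonzero(k);Q=np.array([P[b,a] for a,b in zip(uu,vv)])
(c,sz,a)=cv2.minAreaRect((Q[:,:2]*1000).astype(np.float32)); print("hood",c,sz,a,cv2.boxPoints((c,sz,a)))
```

```text
220
handle (558.7567749023438, 140.83395385742188) (135.5994873046875, 15.70068359375) 9.911052703857422 0.11024032893263587
hood (504.0566101074219, 451.8788146972656) (361.037109375, 276.6661071777344) 10.044255256652832 [[302.1783  556.60767]
 [350.4313  284.18195]
 [705.93494 347.14996]
 [657.6819  619.5757 ]]
```

View pics/b1.png

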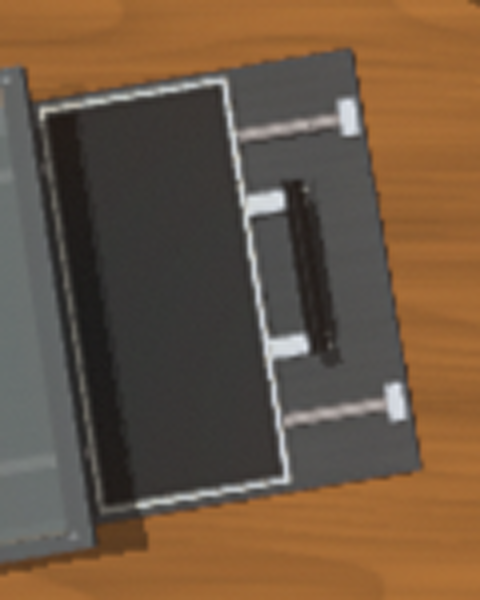

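View pics/b2.png

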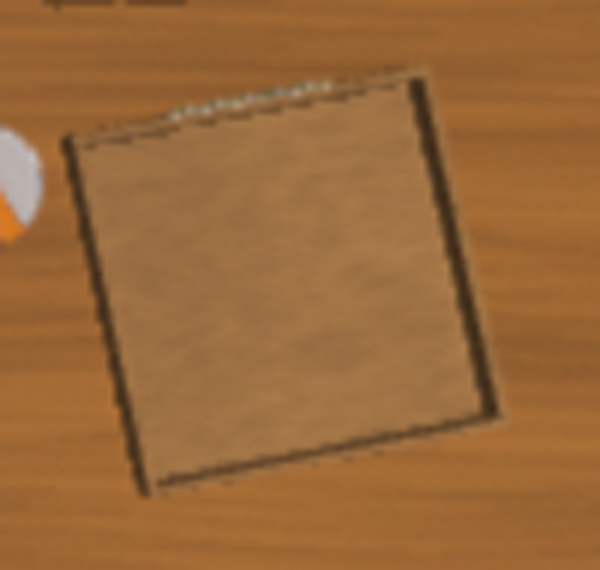

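```bash
cat >> h.py <<'E'
def Rdown(yaw):
    y=np.array([np.cos(yaw),np.sin(yaw),0]); z=np.array([0,0,-1.]); x=np.cross(y,z)
    return np.stack([x,y,z],1)
def state(p=True):
    o=r.get_obs(); R=Ro.from_rotvec(o["orientation"]).as_matrix()
    yaw=np.degrees(np.arctan2(R[1,1],R[0,1]))
    if p: print("t",round(float(o["clock"]),1),"tcp",np.round(np.array(o["tcp_pos"])*1000,1),"jawyaw",round(yaw,1),"j",np.round(o["joints"],2),"F",np.round(o["contact_force"],1),"grip",round(o["grip_width"]*1000,1),"tilt",round(np.degrees(np.arccos(-R[2,2])),2))
    return o,R,yaw
def go(x,y,z,yawdeg):
    o,R,yaw=state(False)
    d=np.array([x,y,z])-np.array(o["tcp_pos"])*1000
    rv=Ro.from_matrix(Rdown(np.radians(yawdeg))@R.T).as_rotvec()
    print("go",(x,y,z,yawdeg),"delta",np.round(d,1),"rv",np.round(rv,3),"rows>=",int(np.ceil(max(np.linalg.norm(d)/50,np.degrees(np.linalg.norm(rv))/8.59))))
E
python3 - <<'E'
from h import *
f=frame("top")
off=np.array([210,160])
q=np.array([(42,108),(225,78),(288,482),(105,515)])/4+off
W=np.array([atz(f,p,.034)*1000 for p in q]); print(np.round(W,1), "deckc",W.mean(0), [np.linalg.norm(W[i]-W[i-1]) for i in range(4)])
print(np.degrees(np.arctan2(*(W[1]-W[2])[[1,0]])),np.degrees(np.arctan2(*(W[0]-W[3])[[1,0]])))
q=np.array([(353,50),(422,466)])/4+off
B=np.array([atz(f,p,.012)*1000 for p in q]);print("base",B,np.linalg.norm(B[0]-B[1]),np.degrees(np.arctan2(*(B[0]-B[1])[[1,0]])))
q=np.array([(65,137),(425,68),(498,415),(143,495)])/6+np.array([405,205])
W=np.array([atz(f,p,.03)*1000 for p in q]); print(np.round(W,1), "trayc",W.mean(0), [np.linalg.norm(W[i]-W[i-1]) for i in range(4)])
print([np.degrees(np.arctan2(*(W[i]-W[i-1])[[1,0]])) for i in range(4)])
o,R,y=state()
w=frame("wrist"); C=-w["R"].T@w["t"]; print("cam in tool mm",R.T@(C-o["tcp_pos"])*1000)
s=frame("scene"); save(s,"s1.png",(180,130,420,290),3)
E
```

```text
[[689.3 366.9  34. ]
 [715.4 214.5  34. ]
 [383.  157.2  34. ]
 [354.8 306.7  34. ]] deckc [535.60722176 261.3174656   34.        ] [np.float64(339.8825488857336), np.float64(154.61947087252767), np.float64(337.3561910237178), np.float64(152.13827582751782)]
9.78430262506639 10.205732309900187
base [[742.83546888 109.25676022  12.        ]
 [395.11092262  47.99628517  12.        ]] 353.07960274126856 9.991570980529614
[[ 558.7 -281.5   30. ]
 [ 598.1 -478.8   30. ]
 [ 409.8 -514.4   30. ]
 [ 364.8 -321.9   30. ]] trayc [ 482.84307511 -399.16514885   30.        ] [np.float64(197.99094534136904), np.float64(201.2032245243086), np.float64(191.68419088094612), np.float64(197.73349748091505)]
[np.float64(11.759561771743323), np.float64(-78.69743980664808), np.float64(-169.29265370200451), np.float64(103.13150471316185)]
t 0.3 tcp [231.2 633.9 231. ] jawyaw 70.0 j [-1.33  0.48  0.02  1.56 -0.01  1.11 -0.08] F [-0.5  0.8 -0.1] grip 85.3 tilt 0.04
cam in tool mm [  78.58749533    0.59313093 -142.93364322]
```

View pics/s1.png

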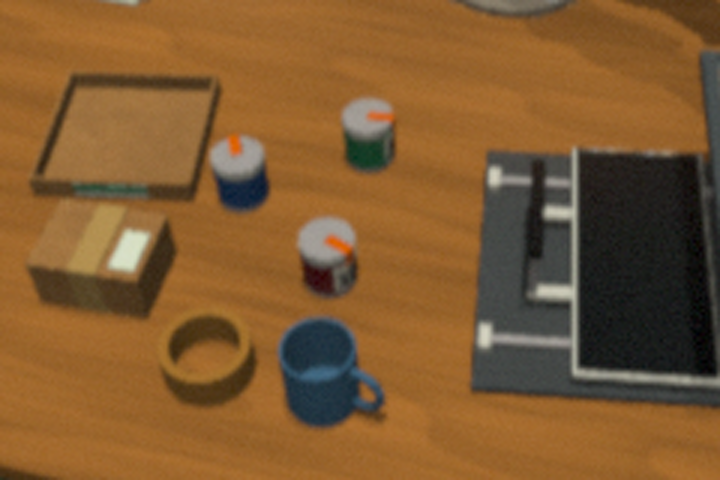

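```bash
python3 -c "
from h import *
go(558,141,260,100)
"
```

```text
go (558, 141, 260, 100) delta [ 326.7 -493.1   28.9] rv [ 0.    -0.     0.524] rows>= 12
```

>>> play_rows --pt "0 0 30 0 0 0 85" --pt "327 -493 30 0 0 0.524 85" --pt "327 -493 30 0 0 0.524 85" --pt "327 -493 30 0 0 0.524 85" --pt "327 -493 30 0 0 0.524 85" --pt "327 -493 30 0 0 0.524 85" --pt "327 -493 30 0 0 0.524 85" --pt "327 -493 30 0 0 0.524 85" --pt "327 -493 30 0 0 0.524 85" --pt "327 -493 30 0 0 0.524 85" --pt "327 -493 30 0 0 0.524 85" --pt "327 -493 30 0 0 0.524 85"

```text
clock: 1.6
tcp_pos: [0.5362, 0.174, 0.2617]
orientation: [-0.273, 3.129, 0.001]
contact_force: [0.8, 0.8, 0.1]
grip_width: 0.0852
```

```bash
python3 -c "
from h import *
state()
go(558,141,88,100)
"
```

```text
t 1.6 tcp [536.2 174.  261.7] jawyaw 100.0 j [-0.55  0.26  0.16  1.8  -0.05  1.08  1.37] F [0.8 0.8 0.1] grip 85.2 tilt 0.05
go (558, 141, 88, 100) delta [  21.8  -33.  -173.7] rv [-0.     0.001  0.   ] rows>= 4
```

>>> play_rows --pt "22 -33 0 0 0 0 85" --pt "22 -33 0 0 0 0 85" --pt "22 -33 -50 0 0 0 85" --pt "22 -33 -100 0 0 0 85" --pt "22 -33 -100 0 0 0 85" --pt "22 -33 -100 0 0 0 85"

```text
clock: 2.2
tcp_pos: [0.5571, 0.1433, 0.1617]
orientation: [0.274, -3.128, 0.0]
contact_force: [-0.4, 0.6, 1.2]
grip_width: 0.0851
```

```bash
python3 -c "
from h import *
state()
go(558,141,88,100)
f=frame('wrist'); save(f,'w1.png')
"
```

```text
t 2.2 tcp [557.1 143.3 161.7] jawyaw 100.0 j [-0.49  0.39  0.16  1.87 -0.08  0.88  1.46] F [-0.4  0.6  1.2] grip 85.1 tilt 0.08
go (558, 141, 88, 100) delta [  0.9  -2.3 -73.7] rv [ 0.    -0.001 -0.   ] rows>= 2
```

View pics/w1.png

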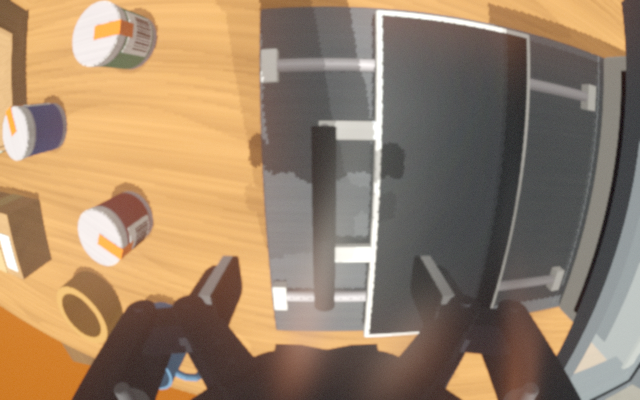

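```bash
cat >> h.py <<'E'
def projw(f,X):
    c=f["R"]@np.asarray(X)+f["t"]; K=f["camera_matrix"]
    th=np.arctan2(np.hypot(c[0],c[1]),c[2]); ph=np.arctan2(c[1],c[0])
    return np.array([K[0,2]+K[0,0]*th*np.cos(ph),K[1,2]+K[0,0]*th*np.sin(ph)])
E
python3 -c "
from h import *
f=frame('wrist')
a=np.radians(10); e=np.array([np.cos(a),np.sin(a),0]); 
for s in (-.06,0,.06): print(s,projw(f,np.array([.558,.141,.105])+s*e))
print(projw(f,r.get_obs()['tcp_pos']))
"
```

```text
-0.06 [320.9317752  132.71884817]
0 [321.21743664 219.73898548]
0.06 [321.64318315 291.51266559]
[324.27863417 262.96232649]
```

>>> play_rows --pt "1 -2 -40 0 0 0 85" --pt "1 -2 -74 0 0 0 85" --pt "1 -2 -74 0 0 0 10" --pt "1 -2 -74 0 0 0 10" --pt "1 -2 -74 0 0 0 10" --pt "1 -2 -74 0 0 0 10" --pt "1 -2 -74 0 0 0 10" --pt "1 -2 -74 0 0 0 10" --grip_force 50

```text
clock: 3.1
tcp_pos: [0.5595, 0.1414, 0.0892]
orientation: [-0.273, 3.127, 0.002]
contact_force: [-1.6, 0.6, 7.6]
grip_width: 0.0144
```

>>> play_rows --pt "3 -20 0 0 0 0 10" --pt "7 -40 0 0 0 0 10" --pt "10.5 -60 0 0 0 0 10" --pt "13.5 -76 0 0 0 0 10" --pt "14 -80 0 0 0 0 10" --pt "14.6 -83 0 0 0 0 10" --pt "15 -85 0 0 0 0 10" --pt "15.5 -88 0 0 0 0 10"

```text
clock: 3.9
tcp_pos: [0.5745, 0.0567, 0.0892]
orientation: [-0.276, 3.127, 0.007]
contact_force: [-4.9, 14.7, 9.6]
grip_width: 0.0143
```

```bash
python3 -c "
from h import *
state()
"
```

```text
t 3.9 tcp [574.5  56.7  89.2] jawyaw 100.1 j [-0.32  0.49  0.15  1.92 -0.11  0.73  1.64] F [-4.9 14.7  9.6] grip 14.3 tilt 0.3
```

>>> play_rows --pt "0.5 -2 0 0 0 0 10" --pt "0.5 -3 0 0 0 0 10" --pt "0.5 -3 0 0 0 0 10"

```text
clock: 4.2
tcp_pos: [0.5745, 0.0567, 0.0892]
orientation: [-0.28, 3.127, 0.012]
contact_force: [-5.7, 14.7, 10.6]
grip_width: 0.0144
```

>>> play_rows --pt "-0.5 3 0 0 0 0 85" --pt "-0.5 3 0 0 0 0 85" --pt "-0.5 3 0 0 0 0 85" --pt "-0.5 3 0 0 0 0 85" --pt "-0.5 3 50 0 0 0 85" --pt "-0.5 3 90 0 0 0 85" --pt "-0.5 3 120 0 0 0 85"

```text
clock: 4.9
tcp_pos: [0.5746, 0.052, 0.2098]
orientation: [-0.271, 3.128, -0.0]
contact_force: [0.2, 0.0, 0.8]
grip_width: 0.0853
```

```bash
python3 -c "
from h import *
state()
f=frame('top'); tins(f); save(f,'t2.png',(120,130,500,320),2)
"
```

```text
t 4.9 tcp [574.6  52.  209.8] jawyaw 99.9 j [-0.35  0.34  0.19  1.83 -0.07  0.98  1.61] F [0.2 0.  0.8] grip 85.3 tilt 0.12
px [356.5 204.4] area 291 w,h [20 20] mm/yawdeg [631.5 -83.3  70. ] zmed 69.9 yaw 66.0 len 18.3 n 31
px [401.4 235.1] area 292 w,h [20 20] mm/yawdeg [ 534.2 -226.8   70. ] zmed 69.9 yaw -147.8 len 18.5 n 32
px [360.3 267.5] area 294 w,h [21 20] mm/yawdeg [430.  -95.6  70. ] zmed 69.9 yaw 95.6 len 17.6 n 30
```

View pics/t2.png

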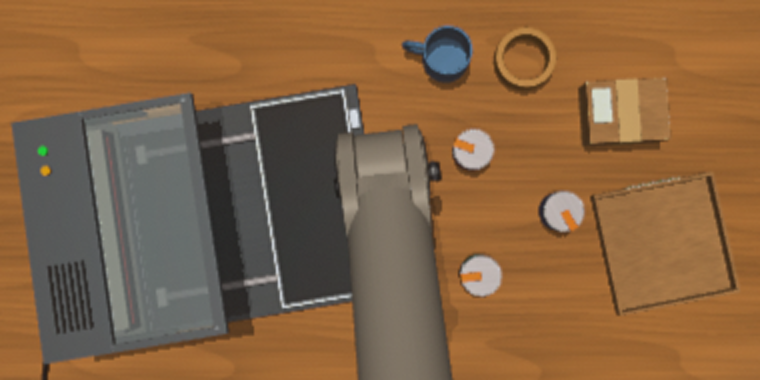

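```bash
python3 -c "
from h import *
go(631.5,-83.3,36,26)
"
```

```text
go (631.5, -83.3, 36, 26) delta [  54.4 -135.6 -178.4] rv [ 0.004  0.009 -1.29 ] rows>= 9
```

>>> play_rows --pt "30 -60 -10 0 0 -0.4 85" --pt "55 -136 -40 0 0 -1.29 85" --pt "55 -136 -40 0 0 -1.29 85" --pt "55 -136 -40 0 0 -1.29 85" --pt "55 -136 -40 0 0 -1.29 85" --pt "55 -136 -40 0 0 -1.29 85" --pt "55 -136 -40 0 0 -1.29 85" --pt "55 -136 -40 0 0 -1.29 85" --pt "55 -136 -40 0 0 -1.29 85" --pt "55 -136 -40 0 0 -1.29 85" --pt "55 -136 -80 0 0 -1.29 85"

```text
clock: 6.05
tcp_pos: [0.6329, -0.0844, 0.1315]
orientation: [1.655, 2.659, 0.007]
contact_force: [1.0, 0.2, 0.3]
grip_width: 0.0847
```

```bash
python3 -c "
from h import *
state()
go(631.5,-83.3,36,26)
f=frame('wrist'); save(f,'w2.png'); print(projw(f,[.6315,-.0833,.07]))
"
```

```text
t 6.0 tcp [632.9 -84.4 131.5] jawyaw 26.2 j [-0.32  0.56  0.49  1.77 -0.33  0.88  0.78] F [1.  0.2 0.3] grip 84.7 tilt 0.58
go (631.5, -83.3, 36, 26) delta [ -1.4   1.1 -95.5] rv [ 0.001  0.01  -0.003] rows>= 2
[324.48281977 217.12572681]
```

View pics/w2.png

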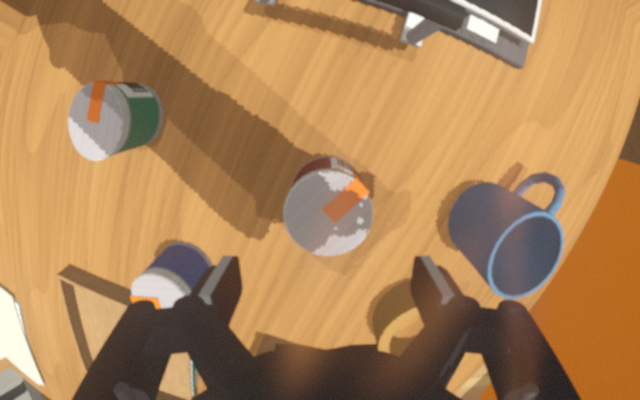

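>>> play_rows --pt "-1 1 -50 0 0 0 85" --pt "-1 1 -95 0 0 0 85" --pt "-1 1 -95 0 0 0 55" --pt "-1 1 -95 0 0 0 55" --pt "-1 1 -95 0 0 0 55" --pt "-1 1 -95 0 0 0 55" --pt "-1 1 -95 0 0 0 55" --pt "-1 1 -50 0 0 0 55" --pt "-1 1 -10 0 0 0 55" --pt "-1 1 40 0 0 0 55" --pt "-1 1 55 0 0 0 55" --grip_force 60

```text
clock: 7.2
tcp_pos: [0.6306, -0.0833, 0.1887]
orientation: [1.66, 2.658, 0.007]
contact_force: [1.1, -0.3, -2.2]
grip_width: 0.0606
```

```bash
python3 -c "
from h import *
state()
go(651.3,197.1,190,60)
f=frame('wrist'); save(f,'w3.png')
"
```

```text
t 7.2 tcp [630.6 -83.3 188.7] jawyaw 26.0 j [-0.35  0.49  0.53  1.73 -0.29  0.99  0.74] F [ 1.1 -0.3 -2.2] grip 60.6 tilt 0.52
go (651.3, 197.1, 190, 60) delta [ 20.7 280.4   1.3] rv [-0.002  0.009  0.593] rows>= 6
```

View pics/w3.png

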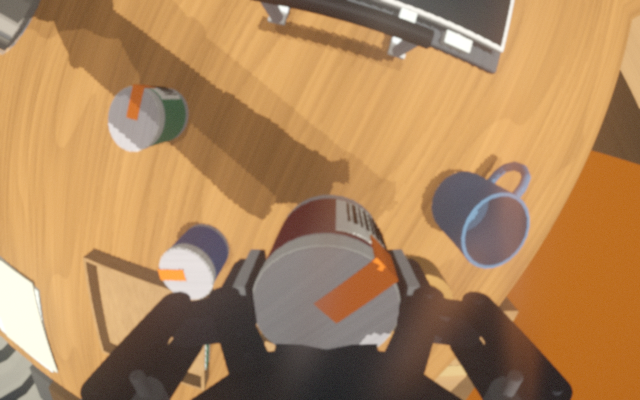

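>>> play_rows --pt "21 280 10 0 0 0.593 55" --pt "21 280 10 0 0 0.593 55" --pt "21 280 10 0 0 0.593 55" --pt "21 280 10 0 0 0.593 55" --pt "21 280 10 0 0 0.593 55" --pt "21 280 10 0 0 0.593 55" --pt "21 280 0 0 0 0.593 55" --pt "21 280 -40 0 0 0.593 55" --pt "21 280 -80 0 0 0.593 55" --pt "21 280 -80 0 0 0.593 55"

```text
clock: 8.25
tcp_pos: [0.6432, 0.1958, 0.095]
orientation: [-0.809, -3.024, 0.013]
contact_force: [-1.5, 0.1, -3.6]
grip_width: 0.0609
```

```bash
python3 -c "
from h import *
state()
go(651.3,197.1,71,60)
"
```

```text
t 8.2 tcp [643.2 195.8  95. ] jawyaw 60.0 j [-0.6   0.64  0.31  1.67 -0.24  0.88  0.85] F [-1.5  0.1 -3.6] grip 60.9 tilt 0.79
go (651.3, 197.1, 71, 60) delta [  8.1   1.3 -24. ] rv [ 0.005 -0.013 -0.001] rows>= 1
```

>>> play_rows --pt "0 0 0 0 0 0 55" --pt "0 0 0 0 0 0 55"

```text
clock: 8.45
tcp_pos: [0.6503, 0.1977, 0.1043]
orientation: [0.812, 3.032, 0.003]
contact_force: [0.3, 0.2, -1.9]
grip_width: 0.061
```

```bash
python3 -c "
from h import *
state()
go(651.3,197.1,71,60)
"
```

```text
t 8.4 tcp [650.3 197.7 104.3] jawyaw 60.0 j [-0.6   0.63  0.31  1.66 -0.24  0.88  0.85] F [ 0.3  0.2 -1.9] grip 61.0 tilt 0.17
go (651.3, 197.1, 71, 60) delta [  1.   -0.6 -33.3] rv [-0.001  0.003 -0.   ] rows>= 1
```

>>> play_rows --pt "0 0 -15 0 0 0 55" --pt "0 0 -28 0 0 0 55" --pt "0 0 -32 0 0 0 55" --pt "0 0 -34 0 0 0 55" --pt "0 0 -34 0 0 0 55" --pt "0 0 -34 0 0 0 55"

```text
clock: 9.05
tcp_pos: [0.6491, 0.1978, 0.0686]
orientation: [0.812, 3.034, 0.0]
contact_force: [-0.1, -0.9, -2.2]
grip_width: 0.0611
```

>>> play_rows --pt "0 0 -1 0 0 0 55" --pt "0 0 -2 0 0 0 55" --pt "0 0 -2 0 0 0 55"

```text
clock: 9.35
tcp_pos: [0.6488, 0.1978, 0.0663]
orientation: [-0.812, -3.035, -0.0]
contact_force: [0.2, 0.1, -4.0]
grip_width: 0.0608
```

>>> play_rows --pt "0 0 -1 0 0 0 55" --pt "0 0 -2 0 0 0 55" --pt "0 0 -2 0 0 0 55"

```text
clock: 9.65
tcp_pos: [0.6493, 0.1977, 0.0659]
orientation: [0.812, 3.034, 0.001]
contact_force: [-2.4, -0.8, 8.2]
grip_width: 0.061
```

Touched down. Release and rise.

>>> play_rows --pt "0 0 1 0 0 0 75" --pt "0 0 1 0 0 0 75" --pt "0 0 1 0 0 0 75" --pt "0 0 40 0 0 0 75" --pt "0 0 80 0 0 0 85" --pt "0 0 125 0 0 0 85" --pt "-60 -80 125 0 0 0 85" --pt "-120 -170 125 0 0 0 85" --pt "-120 -170 125 0 0 0 85"

```text
clock: 10.55
tcp_pos: [0.561, 0.0744, 0.1896]
orientation: [0.811, 3.034, 0.001]
contact_force: [1.1, -0.8, -0.9]
grip_width: 0.085
```

```bash
python3 -c "
from h import *
state()
f=frame('top'); tins(f); tins(f,.104); save(f,'t3.png',(120,130,500,320),2)
go(430,-95.6,120,55.6)
"
```

```text
t 10.6 tcp [561.   74.4 189.6] jawyaw 60.1 j [-0.54  0.36  0.38  1.88 -0.16  0.93  0.96] F [ 1.1 -0.8 -0.9] grip 85.0 tilt 0.06
px [401.4 235. ] area 295 w,h [20 20] mm/yawdeg [ 534.3 -226.8   70. ] zmed 69.5 yaw -147.5 len 18.1 n 33
px [360.3 267.5] area 295 w,h [21 20] mm/yawdeg [430.  -95.6  70. ] zmed 69.4 yaw 95.2 len 17.3 n 29
px [269.2 196.5] area 298 w,h [21 20] mm/yawdeg [652.1 195.2 104. ] zmed 103.4 yaw 99.4 len 18.4 n 31
go (430, -95.6, 120, 55.6) delta [-125.5 -160.5  -68.9] rv [ 0.004 -0.005 -0.069] rows>= 5
```

View pics/t3.png

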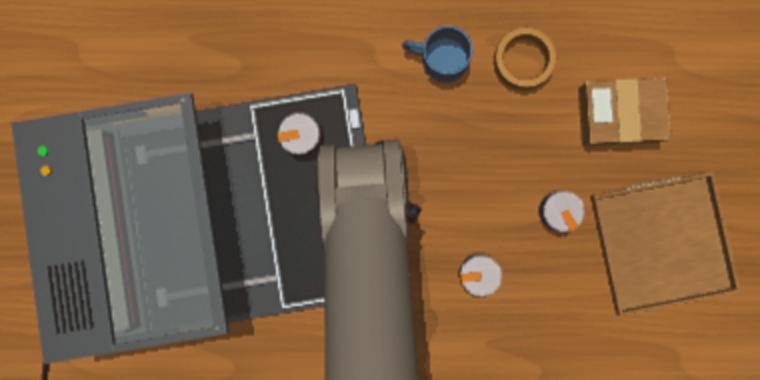

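>>> play_rows --pt "-126 -165 -50 0 0 -0.07 85" --pt "-126 -165 -50 0 0 -0.07 85" --pt "-126 -165 -50 0 0 -0.07 85" --pt "-126 -165 -50 0 0 -0.07 85" --pt "-126 -165 -60 0 0 -0.07 85" --pt "-126 -165 -60 0 0 -0.07 85" --pt "-126 -165 -60 0 0 -0.07 85"

```text
clock: 11.3
tcp_pos: [0.4369, -0.0889, 0.1297]
orientation: [0.917, 3.004, 0.001]
contact_force: [1.0, -0.0, 0.1]
grip_width: 0.0849
```

```bash
python3 -c "
from h import *
state()
go(430,-95.6,36,55.6)
f=frame('wrist'); save(f,'w4.png'); print(projw(f,[.430,-.0956,.07]))
"
```

```text
t 11.3 tcp [436.9 -88.9 129.7] jawyaw 56.0 j [-0.32  0.26  0.44  2.2  -0.17  0.71  1.21] F [ 1.  -0.   0.1] grip 84.9 tilt 0.05
go (430, -95.6, 36, 55.6) delta [ -6.9  -6.7 -93.7] rv [-0.     0.001 -0.008] rows>= 2
[312.12259552 217.98512091]
```

View pics/w4.png

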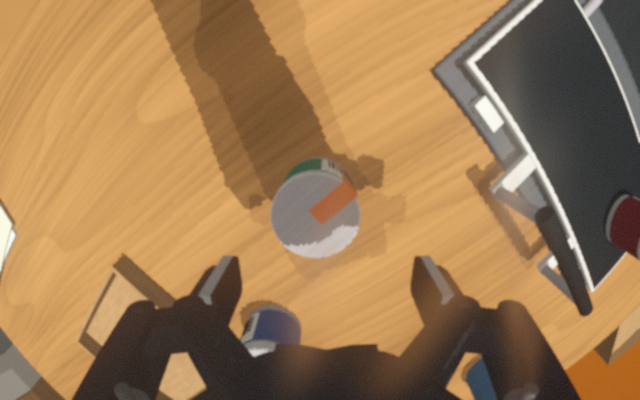

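>>> play_rows --pt "-7 -7 -20 0 0 0 85" --pt "-7 -7 -60 0 0 0 85" --pt "-7 -7 -92 0 0 0 85" --pt "-7 -7 -92 0 0 0 85"

```text
clock: 11.75
tcp_pos: [0.428, -0.0948, 0.0349]
orientation: [-0.912, -3.001, 0.002]
contact_force: [-0.4, 0.7, 0.6]
grip_width: 0.085
```

```bash
python3 -c "
from h import *
state()
go(430,-95.6,36,55.6)
"
```

```text
t 11.8 tcp [428.  -94.8  34.9] jawyaw 56.2 j [-0.21  0.44  0.35  2.27 -0.32  0.48  1.37] F [-0.4  0.7  0.6] grip 85.0 tilt 0.31
go (430, -95.6, 36, 55.6) delta [ 2.  -0.8  1.1] rv [-0.    -0.005 -0.01 ] rows>= 1
```

>>> play_rows --pt "1 -1 1 0 0 0 55" --pt "1 -1 1 0 0 0 55" --pt "1 -1 1 0 0 0 55" --pt "1 -1 1 0 0 0 55" --pt "1 -1 1 0 0 0 55" --pt "1 -1 1 0 0 0 55" --pt "1 -1 50 0 0 0 55" --pt "1 -1 100 0 0 0 55" --pt "1 -1 150 0 0 0 55" --pt "1 -1 160 0 0 0 55" --pt "1 -1 160 0 0 0 55" --pt "1 -1 160 0 0 0 55"

```text
clock: 12.95
tcp_pos: [0.4289, -0.097, 0.1965]
orientation: [-0.917, -3.004, -0.0]
contact_force: [0.0, 0.1, -4.2]
grip_width: 0.0605
```

```bash
python3 -c "
from h import *
state()
go(454.3,162.4,110,60)
"
```

```text
t 12.9 tcp [428.9 -97.  196.5] jawyaw 56.1 j [-0.39  0.13  0.52  2.16 -0.08  0.88  1.16] F [ 0.   0.1 -4.2] grip 60.5 tilt 0.08
go (454.3, 162.4, 110, 60) delta [ 25.4 259.4 -86.5] rv [-0.001 -0.001  0.069] rows>= 6
```

>>> play_rows --pt "25 259 0 0 0 0.08 55" --pt "25 259 0 0 0 0.08 55" --pt "25 259 0 0 0 0.08 55" --pt "25 259 0 0 0 0.08 55" --pt "25 259 0 0 0 0.08 55" --pt "25 259 0 0 0 0.08 55" --pt "25 259 -40 0 0 0.08 55" --pt "25 259 -80 0 0 0.08 55" --pt "25 259 -110 0 0 0.08 55" --pt "25 259 -120 0 0 0.08 55" --pt "25 259 -120 0 0 0.08 55" --pt "25 259 -120 0 0 0.08 55"

```text
clock: 14.15
tcp_pos: [0.4544, 0.1608, 0.0765]
orientation: [-0.797, -3.037, 0.002]
contact_force: [-0.5, 0.6, -3.7]
grip_width: 0.06
```

```bash
python3 -c "
from h import *
state()
go(454.3,162.4,70,60)
"
```

```text
t 14.2 tcp [454.4 160.8  76.5] jawyaw 60.6 j [-0.69  0.4   0.26  2.15 -0.17  0.62  0.76] F [-0.5  0.6 -3.7] grip 60.0 tilt 0.12
go (454.3, 162.4, 70, 60) delta [-0.1  1.6 -6.5] rv [ 0.001 -0.002 -0.01 ] rows>= 1
```

>>> play_rows --pt "0 1 -3 0 0 0 55" --pt "0 1 -5 0 0 0 55" --pt "0 1 -6 0 0 0 55" --pt "0 1 -6 0 0 0 55"

```text
clock: 14.55
tcp_pos: [0.4551, 0.1625, 0.074]
orientation: [-0.797, -3.038, -0.001]
contact_force: [-9.9, -2.6, 36.7]
grip_width: 0.0603
```

>>> play_rows --pt "0 0 2 0 0 0 55" --pt "0 0 3 0 0 0 55" --pt "0 0 3 0 0 0 55"

```text
clock: 14.85
tcp_pos: [0.4551, 0.1628, 0.0744]
orientation: [0.796, 3.039, 0.001]
contact_force: [-0.8, -0.4, 2.4]
grip_width: 0.0604
```

```bash
python3 -c "
from h import *
state()
f=frame('top'); tins(f); tins(f,.104); save(f,'t4.png',(180,130,380,320),4)
f=frame('wrist'); save(f,'w5.png')
f=frame('scene'); save(f,'s5.png',(320,100,520,280),4)
"
```

```text
t 14.8 tcp [455.1 162.8  74.4] jawyaw 60.6 j [-0.69  0.4   0.26  2.15 -0.18  0.61  0.76] F [-0.8 -0.4  2.4] grip 60.4 tilt 0.03
px [401.4 235.1] area 295 w,h [20 20] mm/yawdeg [ 534.2 -226.8   70. ] zmed 69.7 yaw -147.5 len 18.0 n 33
px [268.9 196.5] area 300 w,h [20 20] mm/yawdeg [652.  196.2 104. ] zmed 103.2 yaw 98.4 len 17.6 n 32
```

View pics/w5.png

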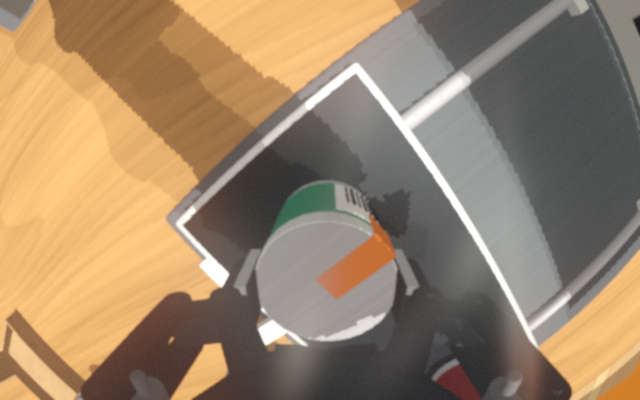

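View pics/s5.png

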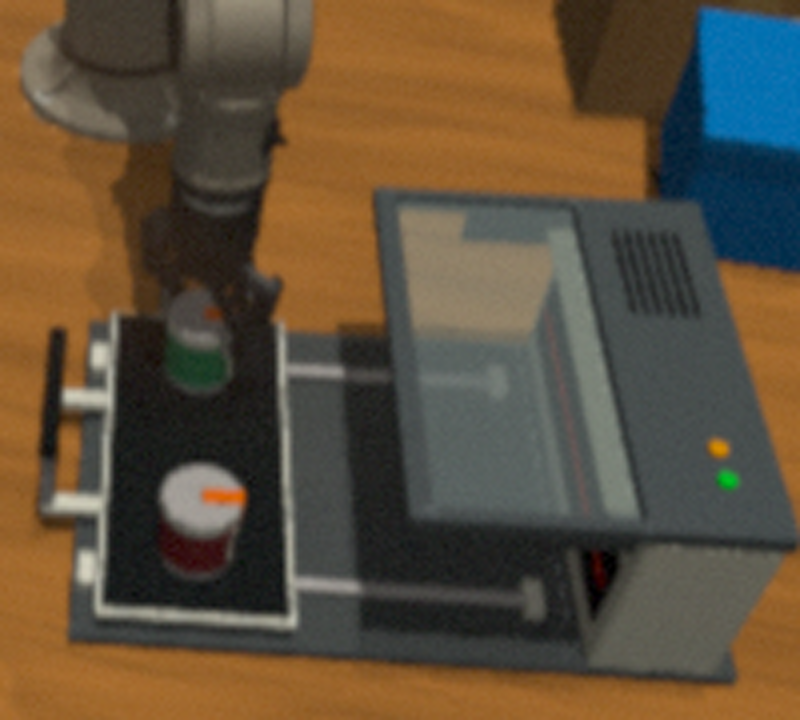

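>>> play_rows --pt "0 0 0 0 0 0 75" --pt "0 0 0 0 0 0 75" --pt "0 0 0 0 0 0 75" --pt "0 0 40 0 0 0 75" --pt "0 0 80 0 0 0 85" --pt "0 0 115 0 0 0 85" --pt "40 -190 115 0 0 -0.6 85" --pt "80 -390 100 0 0 -1.2 85" --pt "80 -390 80 0 0 -1.2 85" --pt "80 -390 80 0 0 -1.2 85" --pt "80 -390 80 0 0 -1.2 85" --pt "80 -390 80 0 0 -1.2 85"

```text
clock: 16.2
tcp_pos: [0.5152, -0.1319, 0.1652]
orientation: [2.046, 2.384, 0.001]
contact_force: [0.9, 0.8, 0.3]
grip_width: 0.0851
```

>>> play_rows --pt "0 0 0 0 0 0 85" --pt "0 0 0 0 0 0 85"

```text
clock: 16.4
tcp_pos: [0.5147, -0.1315, 0.1649]
orientation: [-2.042, -2.387, 0.001]
contact_force: [-0.7, 1.5, -0.7]
grip_width: 0.0849
```

```bash
python3 -c "
from h import *
state()
go(534.3,-226.8,60,-8)
f=frame('top'); tins(f); tins(f,.104);
"
```

```text
t 16.4 tcp [ 514.7 -131.5  164.9] jawyaw 8.9 j [-0.35  0.36  0.61  2.   -0.27  0.86  0.55] F [-0.7  1.5 -0.7] grip 84.9 tilt 0.05
go (534.3, -226.8, 60, -8) delta [  19.6  -95.3 -104.9] rv [ 0.    -0.001 -0.295] rows>= 3
px [268.9 196.5] area 300 w,h [20 20] mm/yawdeg [652.1 196.1 104. ] zmed 103.0 yaw 100.1 len 18.0 n 33
px [286.  272.1] area 310 w,h [21 21] mm/yawdeg [415.8 138.8 104. ] zmed 103.2 yaw 101.4 len 18.0 n 33
```

```bash
python3 -c "
from h import *
f=frame('top'); save(f,'t6.png',(180,130,500,320),2.5)
o=np.array([552.8,179.8]);a=np.radians(10);R=np.array([[np.cos(a),np.sin(a)],[-np.sin(a),np.cos(a)]])
print(R@(np.array([415.8,138.8])-o),R@(np.array([652.1,196.1])-o))
"
```

```text
[-142.03823745  -16.58731753] [100.62187517  -1.19089767]
```

View pics/t6.png

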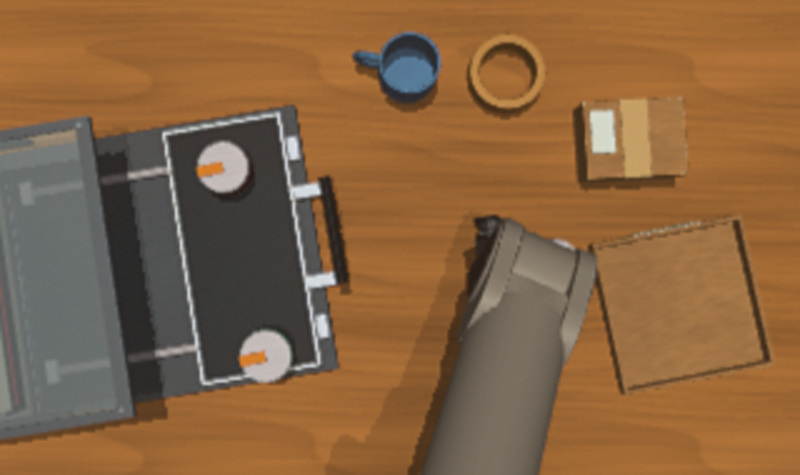

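>>> play_rows --pt "20 -95 -30 0 0 -0.26 85" --pt "20 -95 -30 0 0 -0.26 85" --pt "20 -95 -45 0 0 -0.26 85" --pt "20 -95 -45 0 0 -0.26 85" --pt "20 -95 -45 0 0 -0.26 85"

```text
clock: 17.0
tcp_pos: [0.5351, -0.2228, 0.1201]
orientation: [-2.327, -2.108, -0.001]
contact_force: [-0.5, -0.3, 0.1]
grip_width: 0.0848
```

```bash
python3 -c "
from h import *
state()
go(534.3,-226.8,36,-6)
f=frame('wrist'); save(f,'w7.png');print(projw(f,[.5343,-.2268,.07]))
"
```

```text
t 17.0 tcp [ 535.1 -222.8  120.1] jawyaw -5.7 j [-0.18  0.52  0.62  1.92 -0.41  0.83  0.56] F [-0.5 -0.3  0.1] grip 84.8 tilt 0.11
go (534.3, -226.8, 36, -6) delta [ -0.8  -4.  -84.1] rv [-0.002 -0.001 -0.006] rows>= 2
[326.3754644  231.06818688]
```

View pics/w7.png

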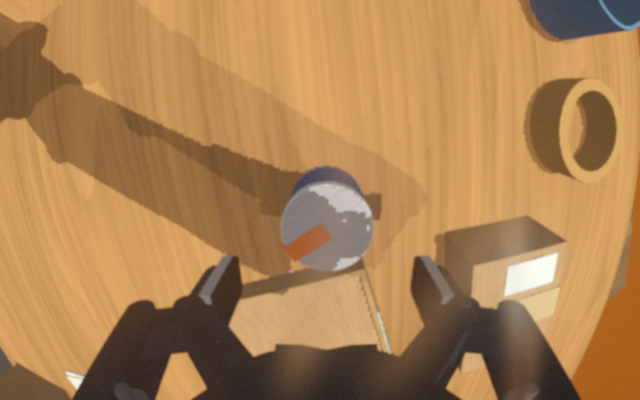

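>>> play_rows --pt "-1 -3 -40 0 0 0 85" --pt "-1 -3 -84 0 0 0 85" --pt "-1 -3 -84 0 0 0 55" --pt "-1 -3 -84 0 0 0 55" --pt "-1 -3 -84 0 0 0 55" --pt "-1 -3 -84 0 0 0 55" --pt "-1 -3 -84 0 0 0 55" --pt "-1 -3 -40 0 0 0 55" --pt "-1 -3 10 0 0 0 55" --pt "-1 -3 60 0 0 0 55" --pt "-1 -3 80 0 0 0 55" --pt "-1 -3 80 0 0 0 55"

```text
clock: 18.25
tcp_pos: [0.5359, -0.2291, 0.2041]
orientation: [2.328, 2.101, 0.007]
contact_force: [0.8, 0.9, -4.9]
grip_width: 0.0606
```

```bash
python3 -c "
from h import *
state()
f=frame('top'); tins(f,.104)
go(552.8,179.8,190,-118)
"
```

```text
t 18.2 tcp [ 535.9 -229.1  204.1] jawyaw -5.9 j [-0.24  0.42  0.7   1.85 -0.32  0.98  0.5 ] F [ 0.8  0.9 -4.9] grip 60.6 tilt 0.42
px [268.9 196.6] area 300 w,h [20 20] mm/yawdeg [651.9 196.2 104. ] zmed 103.2 yaw 99.1 len 18.0 n 34
px [286.  272.1] area 312 w,h [21 21] mm/yawdeg [415.8 138.9 104. ] zmed 103.0 yaw 102.0 len 18.1 n 34
go (552.8, 179.8, 190, -118) delta [ 18.3 407.9 -11.5] rv [ 0.003  0.002 -1.958] rows>= 14
```

>>> play_rows --pt "2 60 0 0 0 -0.14 55" --pt "17 408 0 0 0 -1.963 55" --pt "17 408 0 0 0 -1.963 55" --pt "17 408 0 0 0 -1.963 55" --pt "17 408 0 0 0 -1.963 55" --pt "17 408 0 0 0 -1.963 55" --pt "17 408 0 0 0 -1.963 55" --pt "17 408 0 0 0 -1.963 55" --pt "17 408 0 0 0 -1.963 55" --pt "17 408 0 0 0 -1.963 55" --pt "17 408 0 0 0 -1.963 55" --pt "17 408 0 0 0 -1.963 55"

```text
clock: 19.5
tcp_pos: [0.5495, 0.1799, 0.1979]
orientation: [3.101, -0.485, -0.005]
contact_force: [0.8, 0.1, -4.4]
grip_width: 0.0603
```

```bash
python3 -c "
from h import *
state()
go(552.8,179.8,110,-118.4)
"
```

```text
t 19.5 tcp [549.5 179.9 197.9] jawyaw -107.8 j [-1.21  0.6   1.12  1.87 -0.61  1.07 -1.72] F [ 0.8  0.1 -4.4] grip 60.3 tilt 0.22
go (552.8, 179.8, 110, -118.4) delta [  3.3  -0.1 -87.9] rv [ 0.002 -0.003 -0.185] rows>= 2
```

>>> play_rows --pt "2 0 0 0 0 -0.185 55" --pt "2 0 -40 0 0 -0.185 55" --pt "2 0 -80 0 0 -0.185 55" --pt "2 0 -110 0 0 -0.185 55" --pt "2 0 -118 0 0 -0.185 55" --pt "2 0 -118 0 0 -0.185 55" --pt "2 0 -118 0 0 -0.185 55"

```text
clock: 20.2
tcp_pos: [0.5537, 0.1796, 0.083]
orientation: [3.048, -0.762, 0.002]
contact_force: [0.6, -0.4, -4.1]
grip_width: 0.0604
```

```bash
python3 -c "
from h import *
state()
go(552.8,179.8,72,-118.4)
"
```

```text
t 20.2 tcp [553.7 179.6  83. ] jawyaw -118.1 j [-1.11  0.75  0.99  1.95 -0.81  0.91 -1.75] F [ 0.6 -0.4 -4.1] grip 60.4 tilt 0.06
go (552.8, 179.8, 72, -118.4) delta [ -0.9   0.2 -11. ] rv [ 0.     0.001 -0.005] rows>= 1
```

>>> play_rows --pt "-1 0 -4 0 0 0 55" --pt "-1 0 -8 0 0 0 55" --pt "-1 0 -9 0 0 0 55" --pt "-1 0 -9 0 0 0 55"

```text
clock: 20.6
tcp_pos: [0.552, 0.1801, 0.0734]
orientation: [-3.048, 0.761, 0.0]
contact_force: [-0.2, 1.0, -4.6]
grip_width: 0.0605
```

>>> play_rows --pt "0 0 -1 0 0 0 55" --pt "0 0 -2 0 0 0 55" --pt "0 0 -2 0 0 0 55"

```text
clock: 20.9
tcp_pos: [0.552, 0.1799, 0.0712]
orientation: [3.048, -0.761, -0.0]
contact_force: [0.1, 0.3, -4.9]
grip_width: 0.0602
```

>>> play_rows --pt "0 0 -1 0 0 0 55" --pt "0 0 -2 0 0 0 55" --pt "0 0 -2 0 0 0 55"

```text
clock: 21.2
tcp_pos: [0.5522, 0.1798, 0.0709]
orientation: [-3.046, 0.762, 0.001]
contact_force: [-6.7, 0.1, 15.5]
grip_width: 0.0608
```

>>> play_rows --pt "0 0 1 0 0 0 75" --pt "0 0 1 0 0 0 75" --pt "0 0 1 0 0 0 75" --pt "0 0 40 0 0 0 75" --pt "0 0 80 0 0 0 85" --pt "0 0 110 0 0 0 85" --pt "-60 -60 110 0 0 0 85" --pt "-136 -41 110 0 0 0 85" --pt "-136 -41 100 0 0 0 85" --pt "-136 -41 80 0 0 0 85" --pt "-136 -41 80 0 0 0 85" --pt "-136 -41 80 0 0 0 85"

```text
clock: 22.4
tcp_pos: [0.417, 0.1389, 0.1498]
orientation: [3.048, -0.762, 0.002]
contact_force: [1.2, -0.7, 0.2]
grip_width: 0.0852
```

```bash
python3 -c "
from h import *
state()
f=frame('top'); tins(f,.104); save(f,'t8.png',(180,130,500,320),2.5)
f=frame('wrist'); save(f,'w8.png');print(projw(f,[.4158,.1388,.104]),projw(f,[.5522,.1798,.104]))
go(415.8,138.8,72,-118.4)
"
```

```text
t 22.4 tcp [417.  138.9 149.8] jawyaw -118.1 j [-1.46  0.48  1.28  2.23 -0.61  0.87 -1.85] F [ 1.2 -0.7  0.2] grip 85.2 tilt 0.06
px [268.9 196.5] area 300 w,h [20 20] mm/yawdeg [652.  196.1 104. ] zmed 103.3 yaw 98.3 len 17.7 n 32
px [274.2 228.9] area 303 w,h [21 20] mm/yawdeg [549.9 177.7 104. ] zmed 103.3 yaw 93.4 len 19.2 n 34
[327.2749784  228.37416583] [172.55491684  80.44340197]
go (415.8, 138.8, 72, -118.4) delta [ -2.2   0.5 -78.2] rv [ 0.     0.002 -0.004] rows>= 2
```

View pics/w8.png

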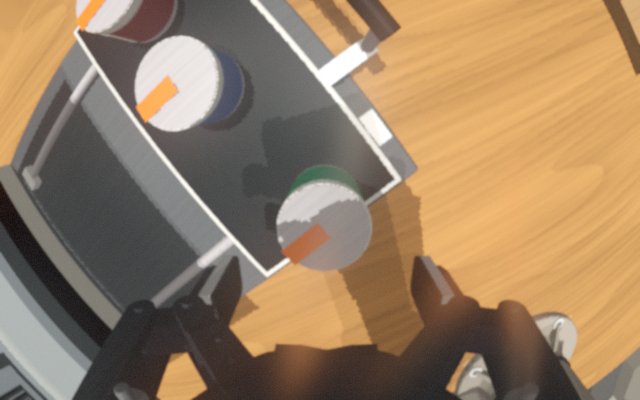

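>>> play_rows --pt "-1 0 -40 0 0 0 85" --pt "-1 0 -77 0 0 0 85" --pt "-1 0 -77 0 0 0 55" --pt "-1 0 -77 0 0 0 55" --pt "-1 0 -77 0 0 0 55" --pt "-1 0 -77 0 0 0 55" --pt "-1 0 -77 0 0 0 55"

```text
clock: 23.2
tcp_pos: [0.416, 0.1389, 0.0733]
orientation: [-3.047, 0.762, -0.003]
contact_force: [-0.6, -1.5, 4.6]
grip_width: 0.0605
```

```bash
python3 -c "
from h import *
state()
go(454.3,162.4,72,-120)
"
```

```text
t 23.2 tcp [416.  138.9  73.3] jawyaw -118.1 j [-1.27  0.57  1.04  2.28 -0.79  0.71 -1.72] F [-0.6 -1.5  4.6] grip 60.5 tilt 0.12
go (454.3, 162.4, 72, -120) delta [38.3 23.5 -1.3] rv [-0.     0.002 -0.034] rows>= 1
```

>>> play_rows --pt "0 0 8 0 0 0 55" --pt "0 0 12 0 0 0 55" --pt "19 12 12 0 0 -0.03 55" --pt "38 23.5 12 0 0 -0.03 55" --pt "38 23.5 12 0 0 -0.03 55" --pt "38 23.5 6 0 0 -0.03 55" --pt "38 23.5 2 0 0 -0.03 55" --pt "38 23.5 1 0 0 -0.03 55" --pt "38 23.5 1 0 0 -0.03 55"

```text
clock: 24.1
tcp_pos: [0.4518, 0.1619, 0.0734]
orientation: [-3.036, 0.808, 0.004]
contact_force: [-4.6, 0.6, 5.0]
grip_width: 0.0601
```

>>> play_rows --pt "0 0 0 0 0 0 75" --pt "0 0 0 0 0 0 75" --pt "0 0 0 0 0 0 75" --pt "0 0 40 0 0 0 75" --pt "0 0 80 0 0 0 85" --pt "0 0 115 0 0 0 85" --pt "60 -100 115 0 0 0.3 85" --pt "122 -182 115 0 0 0.7 85" --pt "122 -182 115 0 0 0.7 85" --pt "122 -182 115 0 0 0.7 85" --pt "122 -182 115 0 0 0.7 85" --pt "122 -182 115 0 0 0.7 85"

```text
clock: 25.3
tcp_pos: [0.5761, -0.024, 0.1888]
orientation: [3.128, 0.276, 0.003]
contact_force: [-0.1, 0.5, 0.2]
grip_width: 0.0847
```

```bash
python3 -c "
from h import *
state()
f=frame('top'); tins(f,.104); save(f,'t9.png',(180,130,380,320),4)
"
```

```text
t 25.3 tcp [576.1 -24.  188.8] jawyaw -79.9 j [-0.75  0.5   0.92  1.88 -0.47  0.99 -1.01] F [-0.1  0.5  0.2] grip 84.7 tilt 0.14
px [269.2 196.5] area 300 w,h [21 20] mm/yawdeg [652.2 195.4 104. ] zmed 102.8 yaw 99.4 len 18.0 n 34
px [274.5 228.8] area 303 w,h [21 20] mm/yawdeg [550.4 177.1 104. ] zmed 102.9 yaw 94.3 len 19.5 n 33
px [279.3 260.8] area 310 w,h [21 21] mm/yawdeg [450.4 160.2 104. ] zmed 103.5 yaw 97.5 len 18.3 n 33
```

View pics/t9.png

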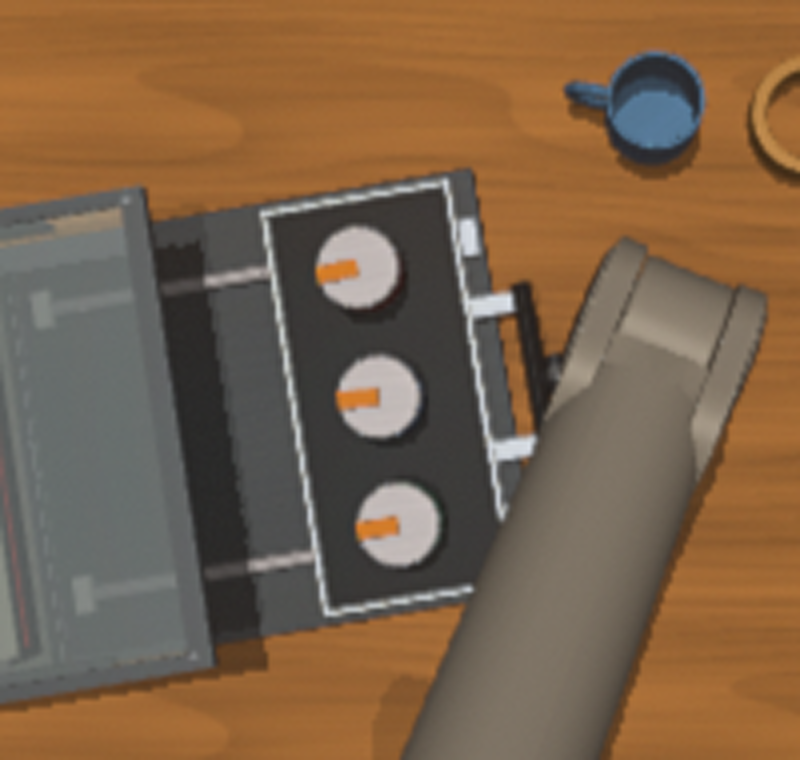

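>>> play_rows --pt "-1 81 0 0 0 0 85" --pt "-1 81 0 0 0 0 85" --pt "-1 81 -40 0 0 0 85" --pt "-1 81 -60 0 0 0 85" --pt "-1 81 -60 0 0 0 85" --pt "-1 81 -60 0 0 0 85"

```text
clock: 25.95
tcp_pos: [0.5736, 0.0623, 0.1285]
orientation: [3.129, 0.283, -0.001]
contact_force: [0.2, 0.3, -0.1]
grip_width: 0.0849
```

```bash
python3 -c "
from h import *
state()
go(574.5,56.7,89,-80)
f=frame('wrist'); save(f,'w10.png')
"
```

```text
t 25.9 tcp [573.6  62.3 128.5] jawyaw -79.7 j [-0.84  0.58  0.85  1.93 -0.56  0.89 -1.09] F [ 0.2  0.3 -0.1] grip 84.9 tilt 0.04
go (574.5, 56.7, 89, -80) delta [  0.9  -5.6 -39.5] rv [ 0.    -0.001 -0.006] rows>= 1
```

View pics/w10.png

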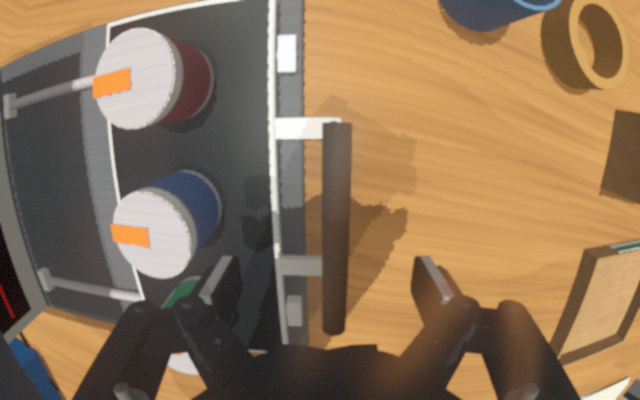

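>>> play_rows --pt "1 -5 0 0 0 0 85" --pt "1 -5 -39 0 0 0 85" --pt "1 -5 -39 0 0 0 10" --pt "1 -5 -39 0 0 0 10" --pt "1 -5 -39 0 0 0 10" --pt "1 -5 -39 0 0 0 10" --pt "1 -5 -39 0 0 0 10" --pt "1 -5 -39 0 0 0 10" --grip_force 50

```text
clock: 26.8
tcp_pos: [0.5756, 0.0571, 0.0905]
orientation: [-3.127, -0.283, -0.002]
contact_force: [-2.0, 1.6, 6.8]
grip_width: 0.0142
```

```bash
python3 -c "
from h import *
state()
f=frame('top'); tins(f,.104)
a=np.radians(10); print(np.array([-np.sin(a),np.cos(a)])*180)
"
```

```text
t 26.8 tcp [575.6  57.1  90.5] jawyaw -79.7 j [-0.79  0.63  0.8   1.95 -0.61  0.82 -1.04] F [-2.   1.6  6.8] grip 14.2 tilt 0.11
px [269.2 196.5] area 300 w,h [21 20] mm/yawdeg [652.2 195.3 104. ] zmed 103.2 yaw 99.3 len 17.9 n 32
px [274.3 228.7] area 301 w,h [21 20] mm/yawdeg [550.4 177.4 104. ] zmed 103.4 yaw 94.6 len 19.1 n 33
[-31.25667198 177.26539554]
```

>>> play_rows --pt "-0.7 4 0 0 0 0 10" --pt "-2 11.8 0 0 0 0 10" --pt "-3.8 21.7 0 0 0 0 10" --pt "-5.9 33.5 0 0 0 0 10" --pt "-8 45.3 0 0 0 0 10" --pt "-10 57 0 0 0 0 10" --pt "-12.2 69 0 0 0 0 10" --pt "-14.2 80.8 0 0 0 0 10" --pt "-16.3 92.6 0 0 0 0 10" --pt "-18 102.4 0 0 0 0 10" --pt "-19 108 0 0 0 0 10" --pt "-19.5 110.3 0 0 0 0 10"

```text
clock: 28.05
tcp_pos: [0.556, 0.1673, 0.0905]
orientation: [-3.128, -0.283, -0.002]
contact_force: [-1.2, -1.9, 8.6]
grip_width: 0.0142
```

```bash
python3 -c "
from h import *
state()
f=frame('top'); save(f,'t10.png',(180,130,380,320),4)
f=frame('wrist'); save(f,'w11.png')
print(np.array([574.5,56.7])+np.array([-31.3,177.3]))
"
```

```text
t 28.1 tcp [556.  167.3  90.5] jawyaw -79.6 j [-0.99  0.64  0.81  1.94 -0.62  0.83 -1.23] F [-1.2 -1.9  8.6] grip 14.2 tilt 0.08
[543.2 234. ]
```

View pics/t10.png

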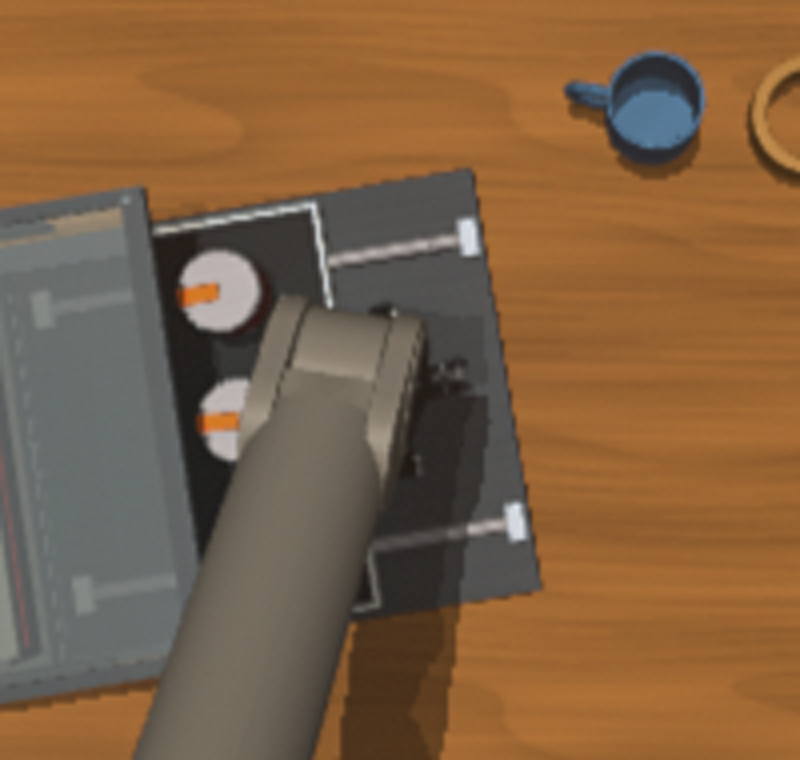

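View pics/w11.png

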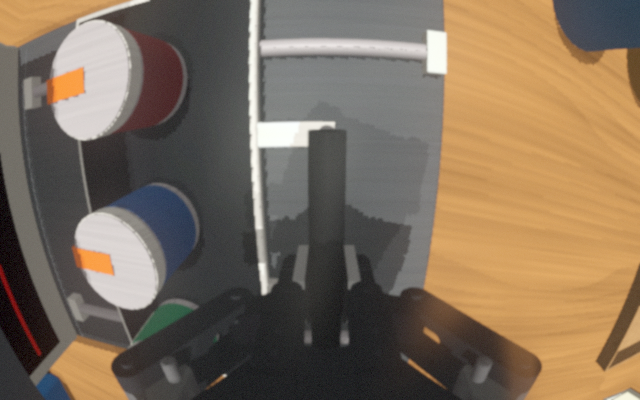

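>>> play_rows --pt "-0.9 5 0 0 0 0 10" --pt "-2.3 13 0 0 0 0 10" --pt "-4 23 0 0 0 0 10" --pt "-5.8 33 0 0 0 0 10" --pt "-7.6 43 0 0 0 0 10" --pt "-9 51 0 0 0 0 10" --pt "-10.2 58 0 0 0 0 10" --pt "-11 62 0 0 0 0 10" --pt "-11.5 65 0 0 0 0 10"

```text
clock: 29.05
tcp_pos: [0.5446, 0.2319, 0.0905]
orientation: [-3.129, -0.283, -0.002]
contact_force: [-2.5, -3.8, 8.8]
grip_width: 0.0141
```

>>> play_rows --pt "-0.3 2 0 0 0 0 10" --pt "-0.6 3.5 0 0 0 0 10" --pt "-0.8 5 0 0 0 0 10" --pt "-0.8 5 0 0 0 0 10"

```text
clock: 29.45
tcp_pos: [0.5441, 0.2343, 0.0905]
orientation: [3.127, 0.279, 0.002]
contact_force: [-1.8, -7.7, 10.0]
grip_width: 0.0144
```

```bash
python3 -c "
from h import *
state()
f=frame('top'); save(f,'t11.png',(120,130,320,320),4)
f=frame('scene'); save(f,'s11.png',(320,100,520,280),4)
"
```

```text
t 29.4 tcp [544.1 234.3  90.5] jawyaw -79.8 j [-1.09  0.66  0.81  1.91 -0.63  0.85 -1.34] F [-1.8 -7.7 10. ] grip 14.4 tilt 0.16
```

View pics/t11.png

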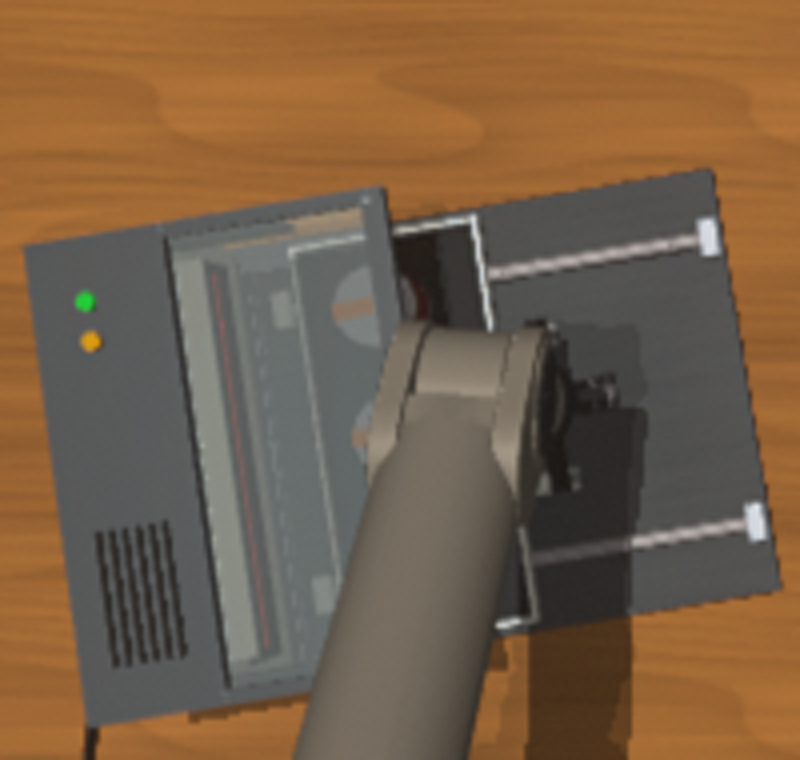

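View pics/s11.png

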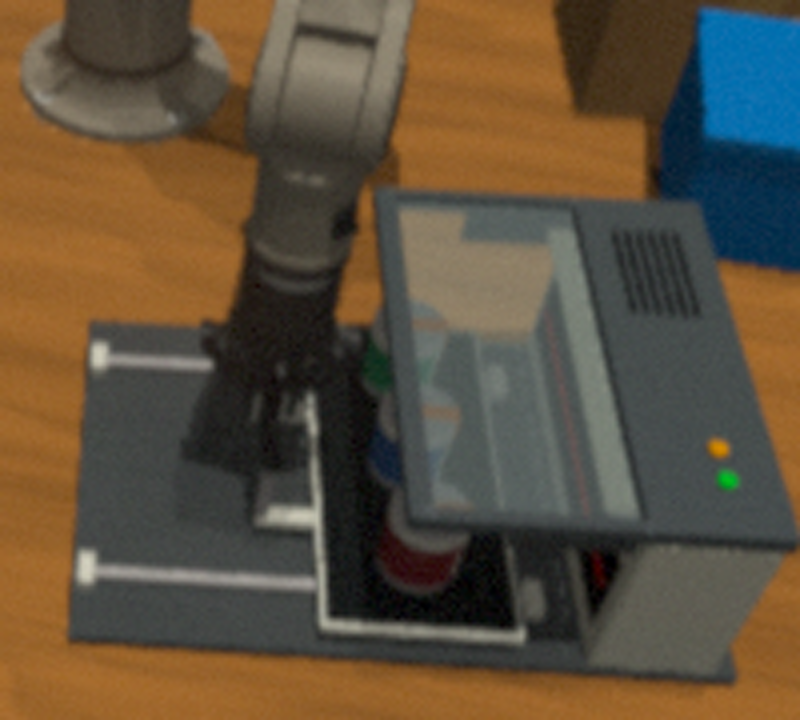

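>>> play_rows --pt "-0.3 2 0 0 0 0 10" --pt "-0.5 3 0 0 0 0 10" --pt "-0.5 3 0 0 0 0 10"

```text
clock: 29.85
tcp_pos: [0.5441, 0.2344, 0.0905]
orientation: [3.124, 0.276, 0.003]
contact_force: [0.1, -12.4, 9.1]
grip_width: 0.014
```

>>> play_rows --pt "0 -2 0 0 0 0 10" --pt "0 -2 0 0 0 0 10" --pt "0 -2 0 0 0 0 10" --pt "0 -2 0 0 0 0 10" --pt "0 -2 0 0 0 0 10" --pt "0 -2 0 0 0 0 10" --pt "0 -2 0 0 0 0 10" --pt "0 -2 0 0 0 0 10" --pt "0 -2 0 0 0 0 10" --pt "0 -2 0 0 0 0 10" --pt "0 -2 0 0 0 0 10" --pt "0 -2 0 0 0 0 10"

```text
clock: 31.05
tcp_pos: [0.5441, 0.2343, 0.0905]
orientation: [3.126, 0.278, 0.004]
contact_force: [-0.3, -9.3, 8.4]
grip_width: 0.0141
```

>>> play_rows --pt "0 0 0 0 0 0 10" --pt "0 0 0 0 0 0 10" --pt "0 0 0 0 0 0 10" --pt "0 0 0 0 0 0 10" --pt "0 0 0 0 0 0 10" --pt "0 0 0 0 0 0 10" --pt "0 0 0 0 0 0 10" --pt "0 0 0 0 0 0 10" --pt "0 0 0 0 0 0 10" --pt "0 0 0 0 0 0 10" --pt "0 0 0 0 0 0 10" --pt "0 0 0 0 0 0 10"

```text
clock: 32.25
tcp_pos: [0.5441, 0.2343, 0.0905]
orientation: [3.126, 0.278, 0.004]
contact_force: [1.3, -9.4, 9.9]
grip_width: 0.0141
```

```bash
python3 -c "
from h import *
state()
f=frame('scene'); save(f,'s12.png',(320,100,520,280),4)
"
```

```text
t 32.2 tcp [544.1 234.3  90.5] jawyaw -79.8 j [-1.1   0.66  0.81  1.91 -0.63  0.85 -1.34] F [ 1.3 -9.4  9.9] grip 14.1 tilt 0.23
```

View pics/s12.png

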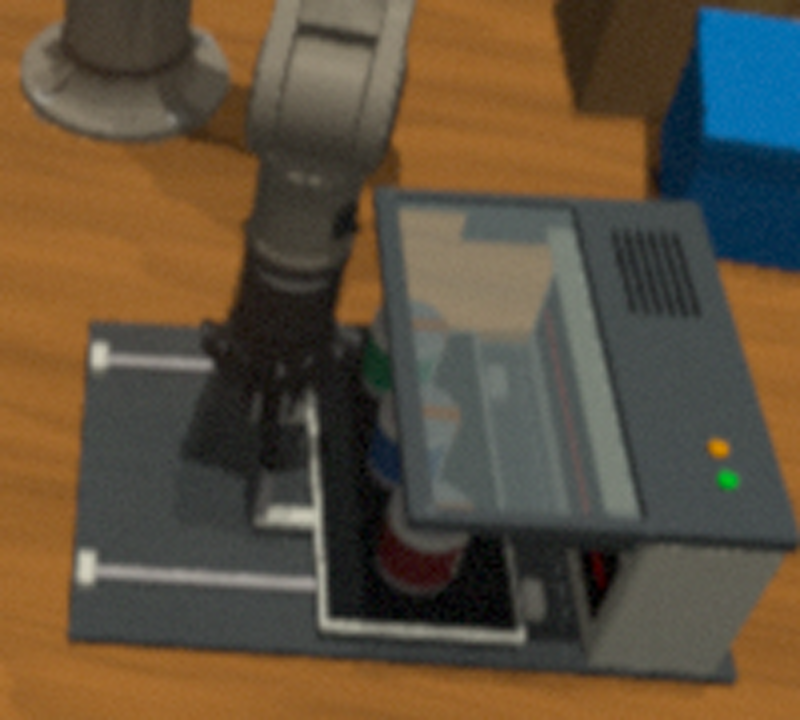

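>>> play_rows --pt "0.9 -5 0 0 0 0 10" --pt "2.3 -13 0 0 0 0 10" --pt "4 -23 0 0 0 0 10" --pt "5.9 -33.5 0 0 0 0 10" --pt "8 -45 0 0 0 0 10" --pt "10 -57 0 0 0 0 10" --pt "12.2 -69 0 0 0 0 10" --pt "14.2 -81 0 0 0 0 10" --pt "16.3 -92.5 0 0 0 0 10" --pt "18.3 -104 0 0 0 0 10" --pt "20.4 -116 0 0 0 0 10" --pt "22.4 -127 0 0 0 0 10"

```text
clock: 33.5
tcp_pos: [0.5659, 0.112, 0.0905]
orientation: [-3.126, -0.284, -0.002]
contact_force: [-1.6, 2.3, 8.4]
grip_width: 0.0144
```

>>> play_rows --pt "1.8 -10 0 0 0 0 10" --pt "3.5 -20 0 0 0 0 10" --pt "5.3 -30 0 0 0 0 10" --pt "7 -39 0 0 0 0 10" --pt "8 -46 0 0 0 0 10" --pt "9 -50 0 0 0 0 10" --pt "9.4 -53 0 0 0 0 10" --pt "9.8 -55.5 0 0 0 0 10" --pt "10 -57 0 0 0 0 10" --pt "10 -57 0 0 0 0 10"

```text
clock: 34.5
tcp_pos: [0.5756, 0.057, 0.0905]
orientation: [-3.124, -0.285, -0.001]
contact_force: [-2.7, 6.4, 12.2]
grip_width: 0.0142
```

Back at the out stop (force rising, 0.0570). Release and lift.

>>> play_rows --pt "0.3 -2 0 0 0 0 10" --pt "0.3 -2 0 0 0 0 10" --pt "0 0 0 0 0 0 85" --pt "0 0 0 0 0 0 85" --pt "0 0 0 0 0 0 85" --pt "0 0 0 0 0 0 85" --pt "0 0 50 0 0 0 85" --pt "0 -40 100 0 0 0 85" --pt "0 -80 110 0 0 0 85" --pt "0 -80 110 0 0 0 85" --pt "0 -80 110 0 0 0 85"

```text
clock: 35.6
tcp_pos: [0.5751, -0.0284, 0.2]
orientation: [3.129, 0.276, 0.002]
contact_force: [-1.4, -0.2, -0.1]
grip_width: 0.0849
```

```bash
python3 -c "
from h import *
state()
f=frame('top'); tins(f,.104); save(f,'t13.png',(180,130,500,320),2.5)
c=np.array([483,-399]);a=np.radians(11.5);x=np.array([np.cos(a),np.sin(a)]);y=np.array([-x[1],x[0]])
for i in (1,-1):
  for j in (1,-1): print(i,j,np.round(c+45*i*x+45*j*y,1))
"
```

```text
t 35.6 tcp [575.1 -28.4 200. ] jawyaw -79.9 j [-0.75  0.49  0.93  1.87 -0.46  1.01 -1.01] F [-1.4 -0.2 -0.1] grip 84.9 tilt 0.08
px [269.2 196.5] area 296 w,h [21 20] mm/yawdeg [652.3 195.3 104. ] zmed 103.2 yaw 99.6 len 18.0 n 32
px [274.5 228.8] area 304 w,h [21 20] mm/yawdeg [550.3 177.  104. ] zmed 103.4 yaw 94.1 len 19.6 n 33
px [279.3 260.8] area 311 w,h [21 21] mm/yawdeg [450.4 160.2 104. ] zmed 103.1 yaw 98.0 len 18.6 n 34
1 1 [ 518.1 -345.9]
1 -1 [ 536.1 -434.1]
-1 1 [ 429.9 -363.9]
-1 -1 [ 447.9 -452.1]
```

View pics/t13.png

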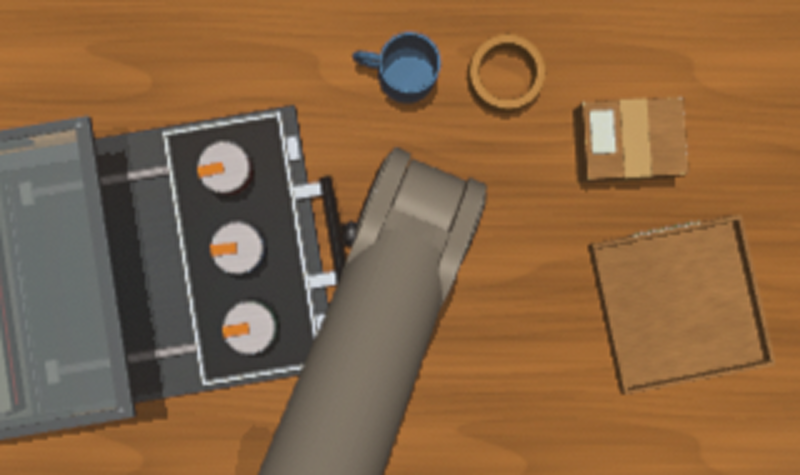

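>>> play_rows --pt "76 225 10 0 0 -0.7 85" --pt "76 225 10 0 0 -0.7 85" --pt "76 225 10 0 0 -0.7 85" --pt "76 225 10 0 0 -0.7 85" --pt "76 225 10 0 0 -0.7 85" --pt "76 225 -20 0 0 -0.7 85" --pt "76 225 -50 0 0 -0.7 85" --pt "76 225 -50 0 0 -0.7 85" --pt "76 225 -50 0 0 -0.7 85"

```text
clock: 36.55
tcp_pos: [0.6504, 0.1994, 0.1485]
orientation: [3.035, -0.806, -0.003]
contact_force: [1.0, -0.5, 1.1]
grip_width: 0.0851
```

```bash
python3 -c "
from h import *
state()
go(651,196.5,70,-120)
f=frame('wrist'); save(f,'w14.png');print(projw(f,[.651,.1965,.104]))
"
```

```text
t 36.5 tcp [650.4 199.4 148.5] jawyaw -119.7 j [-1.01  0.8   1.    1.66 -0.74  1.11 -1.88] F [ 1.  -0.5  1.1] grip 85.1 tilt 0.13
go (651, 196.5, 70, -120) delta [  0.6  -2.9 -78.5] rv [ 0.001 -0.002 -0.005] rows>= 2
[329.38012002 223.64256115]
```

View pics/w14.png

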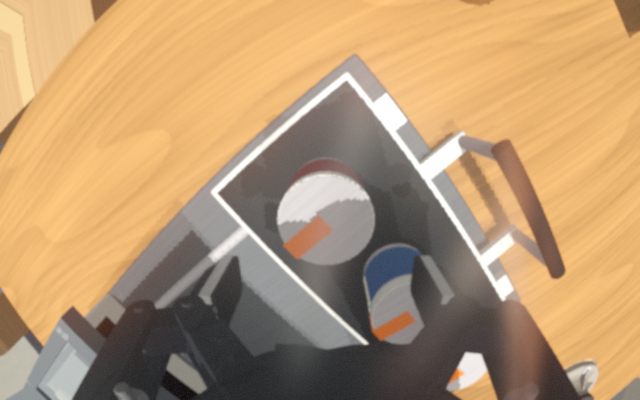

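>>> play_rows --pt "0.5 -2 -40 0 0 0 85" --pt "0.5 -2 -78 0 0 0 85" --pt "0.5 -2 -78 0 0 0 85" --pt "0.5 -2 -78 0 0 0 55" --pt "0.5 -2 -78 0 0 0 55" --pt "0.5 -2 -78 0 0 0 55" --pt "0.5 -2 -78 0 0 0 55" --pt "0.5 -2 -78 0 0 0 55" --grip_force 60

```text
clock: 37.4
tcp_pos: [0.6539, 0.1968, 0.0748]
orientation: [-3.034, 0.806, -0.007]
contact_force: [0.3, -0.0, 7.3]
grip_width: 0.0602
```

>>> play_rows --pt "0 0 40 0 0 0 55" --pt "0 0 90 0 0 0 55" --pt "0 0 130 0 0 0 55" --pt "0 -60 130 0 0 0 55" --pt "-30 -160 130 0 0 0 55" --pt "-115 -630 120 0 0 0 55" --pt "-115 -630 120 0 0 0 55" --pt "-115 -630 120 0 0 0 55" --pt "-115 -630 120 0 0 0 55" --pt "-115 -630 120 0 0 0 55" --pt "-115 -630 120 0 0 0 55" --pt "-115 -630 120 0 0 0 55"

```text
clock: 38.6
tcp_pos: [0.5721, -0.2472, 0.196]
orientation: [-3.035, 0.807, -0.002]
contact_force: [1.6, -0.4, -3.5]
grip_width: 0.0603
```

```bash
python3 -c "
from h import *
state()
go(536,-434,150,-123.5)
"
```

```text
t 38.6 tcp [ 572.1 -247.2  196. ] jawyaw -119.8 j [-0.38  0.63  1.03  1.77 -0.61  1.09 -1.24] F [ 1.6 -0.4 -3.5] grip 60.3 tilt 0.1
go (536, -434, 150, -123.5) delta [ -36.1 -186.8  -46. ] rv [-0.     0.002 -0.065] rows>= 4
```

>>> play_rows --pt "-36 -187 0 0 0 -0.065 55" --pt "-36 -187 0 0 0 -0.065 55" --pt "-36 -187 0 0 0 -0.065 55" --pt "-36 -187 -20 0 0 -0.065 55" --pt "-36 -187 -60 0 0 -0.065 55" --pt "-36 -187 -100 0 0 -0.065 55" --pt "-36 -187 -130 0 0 -0.065 55" --pt "-36 -187 -130 0 0 -0.065 55" --pt "-36 -187 -130 0 0 -0.065 55"

```text
clock: 39.5
tcp_pos: [0.5368, -0.4327, 0.0661]
orientation: [3.008, -0.905, 0.001]
contact_force: [-0.1, 0.3, -1.8]
grip_width: 0.0602
```

```bash
python3 -c "
from h import *
state()
go(536,-434,46,-123.5)
f=frame('wrist'); save(f,'w15.png')
"
```

```text
t 39.5 tcp [ 536.8 -432.7   66.1] jawyaw -123.5 j [ 0.05  0.86  0.86  1.68 -0.76  0.97 -0.97] F [-0.1  0.3 -1.8] grip 60.2 tilt 0.05
go (536, -434, 46, -123.5) delta [ -0.8  -1.3 -20.1] rv [0.001 0.    0.   ] rows>= 1
```

View pics/w15.png

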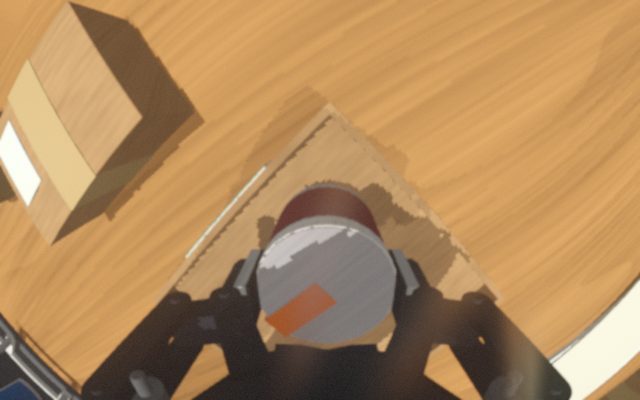

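>>> play_rows --pt "-1 -1 -10 0 0 0 55" --pt "-1 -1 -15 0 0 0 55" --pt "-1 -1 -18 0 0 0 55" --pt "-1 -1 -18 0 0 0 55"

```text
clock: 39.95
tcp_pos: [0.5356, -0.4329, 0.0465]
orientation: [-3.008, 0.905, 0.001]
contact_force: [0.2, -0.6, -3.4]
grip_width: 0.0606
```

>>> play_rows --pt "0 0 -1 0 0 0 55" --pt "0 0 -2 0 0 0 55" --pt "0 0 -2 0 0 0 55"

```text
clock: 40.25
tcp_pos: [0.5357, -0.4334, 0.0459]
orientation: [-3.008, 0.905, -0.001]
contact_force: [-1.5, 3.1, 4.6]
grip_width: 0.0605
```

>>> play_rows --pt "0 0 0 0 0 0 75" --pt "0 0 0 0 0 0 75" --pt "0 0 0 0 0 0 75" --pt "0 0 40 0 0 0 75" --pt "0 0 90 0 0 0 85" --pt "0 0 140 0 0 0 85" --pt "0 0 155 0 0 0 85"

```text
clock: 40.95
tcp_pos: [0.5368, -0.4359, 0.2059]
orientation: [3.004, -0.905, 0.012]
contact_force: [0.5, -1.1, 0.5]
grip_width: 0.0851
```

>>> play_rows --pt "16 612 0 0 0 0.06 85" --pt "16 612 0 0 0 0.06 85" --pt "16 612 0 0 0 0.06 85" --pt "16 612 0 0 0 0.06 85" --pt "16 612 0 0 0 0.06 85" --pt "16 612 0 0 0 0.06 85" --pt "16 612 0 0 0 0.06 85" --pt "16 612 0 0 0 0.06 85" --pt "16 612 0 0 0 0.06 85" --pt "16 612 0 0 0 0.06 85" --pt "16 612 0 0 0 0.06 85" --pt "16 612 0 0 0 0.06 85"

```text
clock: 42.15
tcp_pos: [0.551, 0.1689, 0.1997]
orientation: [-3.034, 0.814, -0.0]
contact_force: [1.3, -0.7, -0.0]
grip_width: 0.0852
```

```bash
python3 -c "
from h import *
state()
f=frame('top'); tins(f,.104);tins(f,.075); save(f,'t16.png',(180,130,500,320),2.5)
go(551,178.5,150,-120)
"
```

```text
t 42.1 tcp [551.  168.9 199.7] jawyaw -120.0 j [-1.21  0.61  1.15  1.88 -0.63  1.08 -1.9 ] F [ 1.3 -0.7 -0. ] grip 85.2 tilt 0.02
px [466.9 235.7] area 296 w,h [20 20] mm/yawdeg [ 534.  -433.8   75. ] zmed 75.0 yaw 98.1 len 17.5 n 34
go (551, 178.5, 150, -120) delta [  0.   -1.4 -48.5] rv [-0.004 -0.001 -0.011] rows>= 1
```

View pics/t16.png

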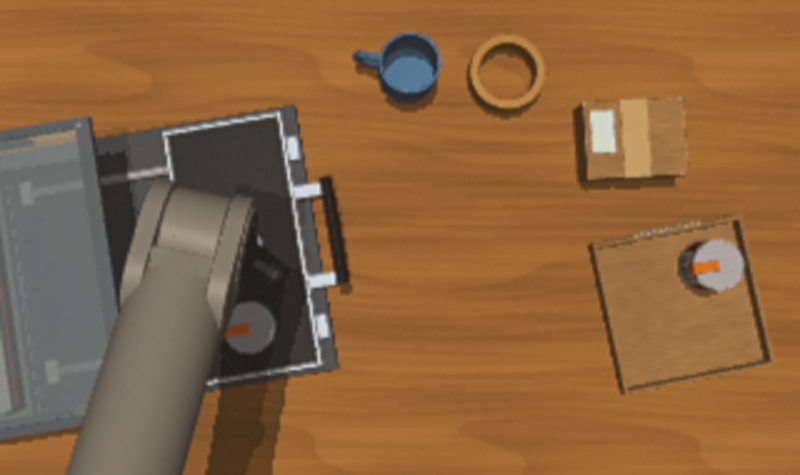

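>>> play_rows --pt "0 -1 -40 0 0 0 85" --pt "0 -1 -50 0 0 0 85" --pt "0 -1 -50 0 0 0 85" --pt "0 -1 -50 0 0 0 85"

```text
clock: 42.6
tcp_pos: [0.5519, 0.1644, 0.1507]
orientation: [-3.033, 0.818, -0.001]
contact_force: [0.2, -0.4, 1.1]
grip_width: 0.0849
```

```bash
python3 -c "
from h import *
state()
f=frame('wrist'); save(f,'w17.png');print(projw(f,[.551,.1785,.104]))
go(551,178.5,71,-120)
"
```

```text
t 42.6 tcp [551.9 164.4 150.7] jawyaw -120.2 j [-1.15  0.66  1.08  1.92 -0.69  1.   -1.85] F [ 0.2 -0.4  1.1] grip 84.9 tilt 0.05
[308.5350561  236.10425109]
go (551, 178.5, 71, -120) delta [ -1.2  13.9 -80.1] rv [-0.     0.002  0.003] rows>= 2
```

View pics/w17.png

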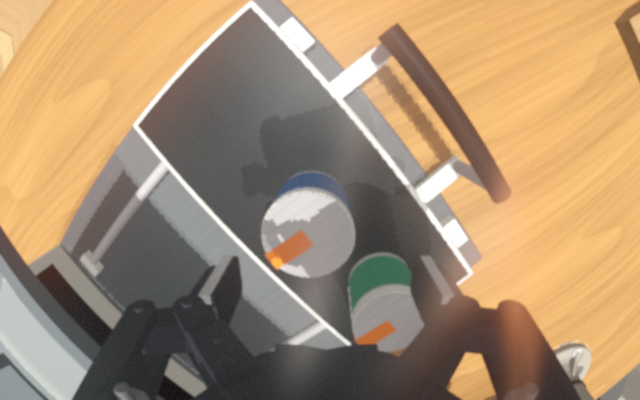

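>>> play_rows --pt "-1 14 0 0 0 0 85" --pt "-1 14 -10 0 0 0 85" --pt "-1 14 -45 0 0 0 85" --pt "-1 14 -78 0 0 0 85" --pt "-1 14 -78 0 0 0 85" --pt "-1 14 -78 0 0 0 85"

```text
clock: 43.25
tcp_pos: [0.5504, 0.1795, 0.072]
orientation: [3.033, -0.815, -0.0]
contact_force: [0.3, -0.3, 1.0]
grip_width: 0.085
```

>>> play_rows --pt "0 0 0 0 0 0 55" --pt "0 0 0 0 0 0 55" --pt "0 0 0 0 0 0 55" --pt "0 0 0 0 0 0 55" --pt "0 0 0 0 0 0 55" --pt "0 0 40 0 0 0 55" --pt "0 0 90 0 0 0 55" --pt "0 0 130 0 0 0 55" --pt "0 -40 130 0 0 0 55" --pt "0 -90 130 0 0 0 55"

```text
clock: 44.25
tcp_pos: [0.5512, 0.0917, 0.2034]
orientation: [-3.034, 0.804, -0.004]
contact_force: [1.4, -0.6, -4.3]
grip_width: 0.0602
```

```bash
python3 -c "
from h import *
state()
go(518,-346,180,-123.5)
"
```

```text
t 44.2 tcp [551.2  91.7 203.4] jawyaw -119.7 j [-1.1   0.56  1.16  1.92 -0.6   1.06 -1.78] F [ 1.4 -0.6 -4.3] grip 60.2 tilt 0.2
go (518, -346, 180, -123.5) delta [ -33.2 -437.7  -23.4] rv [-0.002  0.003 -0.067] rows>= 9
```

>>> play_rows --pt "-33 -438 0 0 0 -0.065 55" --pt "-33 -438 0 0 0 -0.065 55" --pt "-33 -438 0 0 0 -0.065 55" --pt "-33 -438 0 0 0 -0.065 55" --pt "-33 -438 0 0 0 -0.065 55" --pt "-33 -438 0 0 0 -0.065 55" --pt "-33 -438 0 0 0 -0.065 55" --pt "-33 -438 0 0 0 -0.065 55" --pt "-33 -438 0 0 0 -0.065 55" --pt "-33 -438 0 0 0 -0.065 55" --pt "-33 -438 0 0 0 -0.065 55"

```text
clock: 45.35
tcp_pos: [0.5163, -0.3496, 0.2022]
orientation: [-3.004, 0.918, -0.0]
contact_force: [0.4, 0.5, -5.1]
grip_width: 0.0602
```

>>> play_rows --pt "0 0 -40 0 0 0 55" --pt "0 0 -80 0 0 0 55" --pt "0 0 -120 0 0 0 55" --pt "0 0 -135 0 0 0 55" --pt "0 0 -135 0 0 0 55" --pt "0 0 -135 0 0 0 55"

```text
clock: 45.95
tcp_pos: [0.5184, -0.3486, 0.0684]
orientation: [3.006, -0.911, 0.003]
contact_force: [-0.1, 0.2, -3.7]
grip_width: 0.0604
```

```bash
python3 -c "
from h import *
state()
f=frame('wrist'); save(f,'w18.png')
go(518,-346,44,-123.5)
"
```

```text
t 46.0 tcp [ 518.4 -348.6   68.4] jawyaw -123.7 j [-0.1   0.77  0.87  1.85 -0.75  0.89 -1.02] F [-0.1  0.2 -3.7] grip 60.4 tilt 0.11
go (518, -346, 44, -123.5) delta [ -0.6   3.1 -25. ] rv [0.002 0.003 0.004] rows>= 1
```

View pics/w18.png

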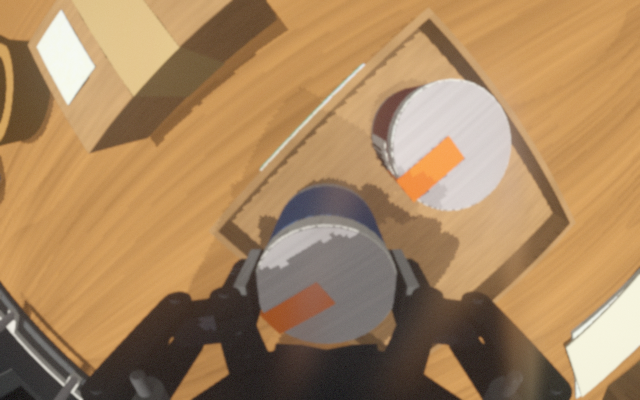

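>>> play_rows --pt "0 3 -10 0 0 0 55" --pt "0 3 -18 0 0 0 55" --pt "0 3 -23 0 0 0 55" --pt "0 3 -23 0 0 0 55" --pt "0 3 -23 0 0 0 55"

```text
clock: 46.5
tcp_pos: [0.5175, -0.3448, 0.0449]
orientation: [-3.004, 0.912, -0.0]
contact_force: [-3.7, 4.0, 8.8]
grip_width: 0.0603
```

Touched down. Release, rise, go to green at about (451,161).

>>> play_rows --pt "0 0 0 0 0 0 75" --pt "0 0 0 0 0 0 75" --pt "0 0 0 0 0 0 75" --pt "0 0 40 0 0 0 75" --pt "0 0 90 0 0 0 85" --pt "0 0 140 0 0 0 85" --pt "0 0 155 0 0 0 85"

```text
clock: 47.2
tcp_pos: [0.5187, -0.3479, 0.204]
orientation: [3.003, -0.914, 0.011]
contact_force: [0.5, -0.3, 1.1]
grip_width: 0.0849
```

>>> play_rows --pt "-66 507 0 0 0 0.06 85" --pt "-66 507 0 0 0 0.06 85" --pt "-66 507 0 0 0 0.06 85" --pt "-66 507 0 0 0 0.06 85" --pt "-66 507 0 0 0 0.06 85" --pt "-66 507 0 0 0 0.06 85" --pt "-66 507 0 0 0 0.06 85" --pt "-66 507 0 0 0 0.06 85" --pt "-66 507 0 0 0 0.06 85" --pt "-66 507 0 0 0 0.06 85" --pt "-66 507 0 0 0 0.06 85" --pt "-66 507 0 0 0 0.06 85"

```text
clock: 48.4
tcp_pos: [0.4509, 0.1637, 0.1983]
orientation: [3.033, -0.814, 0.0]
contact_force: [0.8, -1.6, 0.2]
grip_width: 0.0853
```

>>> play_rows --pt "0 0 -50 0 0 0 85" --pt "0 0 -50 0 0 0 85" --pt "0 0 -50 0 0 0 85"

```text
clock: 48.7
tcp_pos: [0.4514, 0.159, 0.1491]
orientation: [3.029, -0.828, -0.001]
contact_force: [0.5, -0.4, 0.3]
grip_width: 0.085
```

```bash
python3 -c "
from h import *
state()
f=frame('top'); tins(f,.104);tins(f,.075)
f=frame('wrist'); save(f,'w19.png');print(projw(f,[.451,.161,.104]))
go(451,161,71,-120)
"
```

```text
t 48.7 tcp [451.4 159.  149.1] jawyaw -120.6 j [-1.37  0.52  1.19  2.14 -0.64  0.9  -1.91] F [ 0.5 -0.4  0.3] grip 85.0 tilt 0.09
px [466.9 235.7] area 296 w,h [20 20] mm/yawdeg [ 534.  -433.8   75. ] zmed 74.7 yaw 98.6 len 17.6 n 34
px [439.5 241.2] area 292 w,h [20 20] mm/yawdeg [ 515.9 -346.7   75. ] zmed 74.7 yaw 89.6 len 17.3 n 29
[325.09771738 228.36086513]
go (451, 161, 71, -120) delta [ -1.7   1.  -79.3] rv [-0.     0.002  0.01 ] rows>= 2
```

View pics/w19.png

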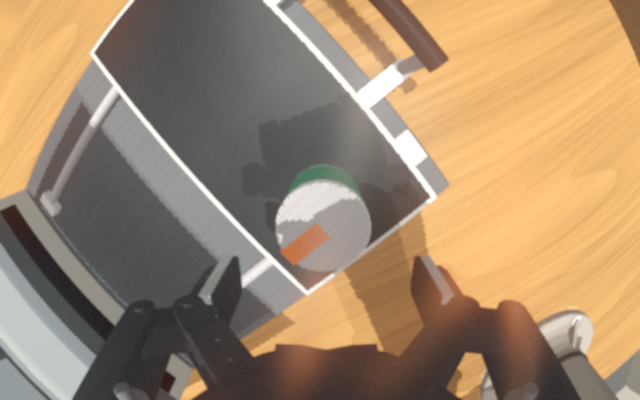

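Centred. Descend and grip.

>>> play_rows --pt "-1 1 -40 0 0 0 85" --pt "-1 1 -77 0 0 0 85" --pt "-1 1 -77 0 0 0 85" --pt "-1 1 -77 0 0 0 55" --pt "-1 1 -77 0 0 0 55" --pt "-1 1 -77 0 0 0 55" --pt "-1 1 -77 0 0 0 55" --pt "-1 1 -77 0 0 0 55"

```text
clock: 49.6
tcp_pos: [0.4519, 0.1624, 0.0743]
orientation: [-3.029, 0.823, -0.004]
contact_force: [-2.2, -1.6, 7.6]
grip_width: 0.0607
```

>>> play_rows --pt "0 0 40 0 0 0 55" --pt "0 0 90 0 0 0 55" --pt "0 0 130 0 0 0 55" --pt "0 -40 130 0 0 0 55" --pt "0 -90 130 0 0 0 55" --pt "0 -140 130 0 0 0 55" --pt "0 -190 130 0 0 0 55" --pt "0 -240 130 0 0 0 55" --pt "0 -290 130 0 0 0 55" --pt "0 -340 130 0 0 0 55"

```text
clock: 50.6
tcp_pos: [0.45, -0.1796, 0.2033]
orientation: [-3.03, 0.823, -0.003]
contact_force: [1.3, 0.6, -2.7]
grip_width: 0.0603
```

```bash
python3 -c "
from h import *
state()
go(447,-452,200,-123.5)
"
```

```text
t 50.6 tcp [ 450.  -179.6  203.3] jawyaw -120.4 j [-0.69  0.38  1.18  2.08 -0.43  0.96 -1.38] F [ 1.3  0.6 -2.7] grip 60.3 tilt 0.14
go (447, -452, 200, -123.5) delta [  -3.  -272.4   -3.3] rv [-0.001  0.002 -0.055] rows>= 6
```

>>> play_rows --pt "-3 -272 0 0 0 -0.055 55" --pt "-3 -272 0 0 0 -0.055 55" --pt "-3 -272 0 0 0 -0.055 55" --pt "-3 -272 0 0 0 -0.055 55" --pt "-3 -272 0 0 0 -0.055 55" --pt "-3 -272 0 0 0 -0.055 55" --pt "-3 -272 0 0 0 -0.055 55" --pt "-3 -272 -40 0 0 -0.055 55" --pt "-3 -272 -80 0 0 -0.055 55" --pt "-3 -272 -120 0 0 -0.055 55" --pt "-3 -272 -132 0 0 -0.055 55" --pt "-3 -272 -132 0 0 -0.055 55"

```text
clock: 51.8
tcp_pos: [0.4471, -0.4479, 0.0694]
orientation: [-3.008, 0.904, 0.004]
contact_force: [-1.0, 0.5, -2.9]
grip_width: 0.0602
```

>>> play_rows --pt "0 0 0 0 0 0 55" --pt "0 0 0 0 0 0 55"

```text
clock: 52.0
tcp_pos: [0.4484, -0.4506, 0.0724]
orientation: [3.007, -0.905, 0.005]
contact_force: [0.5, -1.0, -3.2]
grip_width: 0.0602
```

```bash
python3 -c "
from h import *
state()
f=frame('wrist'); save(f,'w20.png')
go(447,-452,46,-123.5)
"
```

```text
t 52.0 tcp [ 448.4 -450.6   72.4] jawyaw -123.5 j [ 0.13  0.76  0.83  1.82 -0.71  0.89 -0.86] F [ 0.5 -1.  -3.2] grip 60.2 tilt 0.22
go (447, -452, 46, -123.5) delta [ -1.3  -1.6 -26.1] rv [ 0.002  0.003 -0.   ] rows>= 1
```

View pics/w20.png

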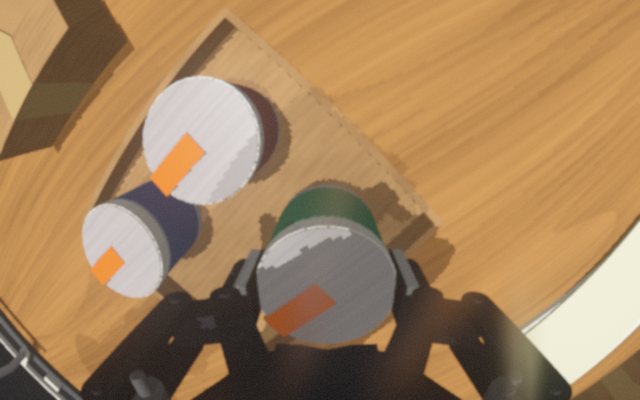

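>>> play_rows --pt "-1 0 -10 0 0 0 55" --pt "-1 0 -18 0 0 0 55" --pt "-1 0 -23 0 0 0 55" --pt "-1 0 -25 0 0 0 55" --pt "-1 0 -25 0 0 0 55"

```text
clock: 52.55
tcp_pos: [0.446, -0.449, 0.0455]
orientation: [-3.006, 0.905, 0.001]
contact_force: [-3.3, 4.7, 9.0]
grip_width: 0.0604
```

Down. Release, rise and move clear of everything.

>>> play_rows --pt "0 0 0 0 0 0 75" --pt "0 0 0 0 0 0 75" --pt "0 0 0 0 0 0 75" --pt "0 0 40 0 0 0 75" --pt "0 0 90 0 0 0 85" --pt "0 0 140 0 0 0 85" --pt "0 0 190 0 0 0 85" --pt "20 100 190 0 0 0 85" --pt "30 330 190 0 0 0 85" --pt "30 330 190 0 0 0 85" --pt "30 330 190 0 0 0 85" --pt "30 330 190 0 0 0 85"

```text
clock: 53.75
tcp_pos: [0.4704, -0.1991, 0.2347]
orientation: [-3.008, 0.906, -0.001]
contact_force: [0.2, 1.0, -0.0]
grip_width: 0.085
```

>>> play_rows --pt "0 0 0 0 0 0 85" --pt "0 0 0 0 0 0 85" --pt "0 0 0 0 0 0 85" --pt "0 0 0 0 0 0 85"

```text
clock: 54.15
tcp_pos: [0.4699, -0.2029, 0.235]
orientation: [3.006, -0.911, 0.001]
contact_force: [-0.7, -0.4, 0.3]
grip_width: 0.0852
```

```bash
python3 -c "
from h import *
state()
f=frame('top'); tins(f,.075); save(f,'t21.png',(180,130,500,320),2.5)
f=frame('scene'); save(f,'s21.png',(160,100,480,290),2.5)
"
```

```text
t 54.1 tcp [ 469.9 -202.9  235. ] jawyaw -123.7 j [-0.64  0.39  1.19  1.99 -0.42  1.04 -1.42] F [-0.7 -0.4  0.3] grip 85.2 tilt 0.05
px [466.9 235.6] area 297 w,h [20 20] mm/yawdeg [ 534.2 -433.7   75. ] zmed 74.8 yaw 99.2 len 17.5 n 34
px [472.6 264.1] area 298 w,h [20 20] mm/yawdeg [ 444.3 -450.2   75. ] zmed 74.9 yaw 96.7 len 14.2 n 32
```

View pics/t21.png

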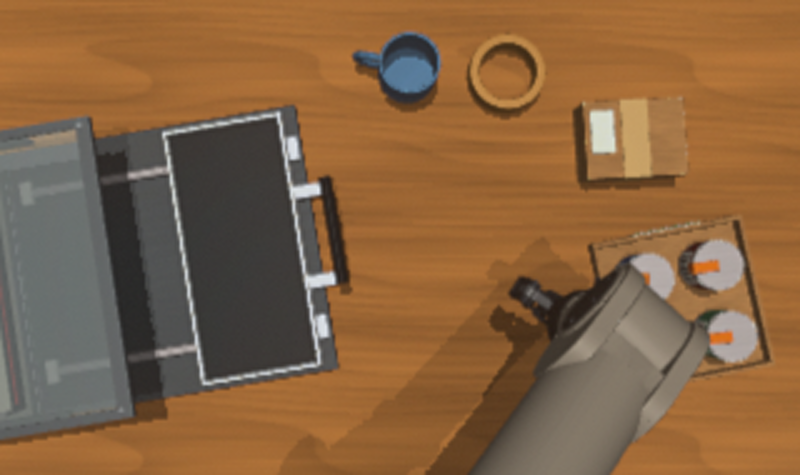

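View pics/s21.png

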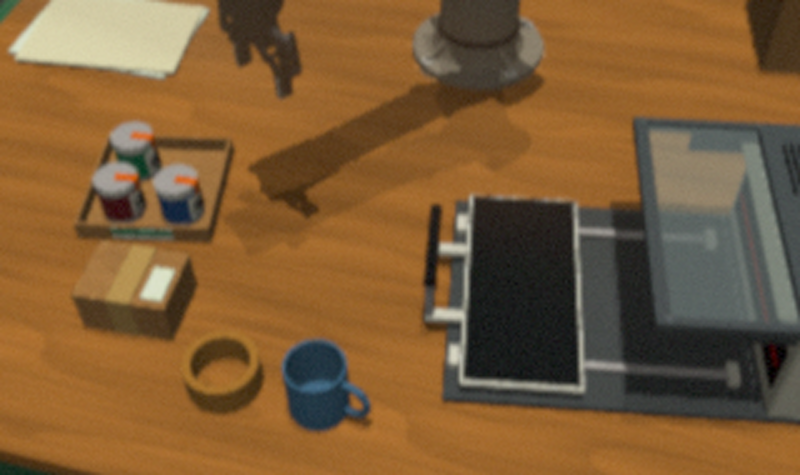

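```bash
python3 -c "
from bench import r
print(r.hand_in())
"
```

```text
the job is handed in; nothing more can be done
None
```

I booked in all three tins and handed the job in at about 54 s on the robot's clock; the hand-in gave no verdict.

- **Loading:** I drew the bed fully out to its stop and stood the red, blue and green tins on it. The green tin was shifted about 45 mm after I placed it, while the arm was on its way to the blue one, so I put it back.
- **Labels:** The last check before pushing the bed home, measured from the top camera, put the labels at 99° (red), 94° (blue) and 98° (green). The reader direction is 100°, so the worst was the blue tin at about 6° off, within the 20° allowed. The pictures don't show whether the reader actually registered the tins.
- **Reading:** The bed travelled 180 mm to the home stop, where a further push did not move it. I kept hold of the handle and held it there for about 2.8 s.
- **Unloading:** I drew the bed fully out again and moved the tins to the stock tray.

**Last checks:**
- The red and green lids measured 75 mm high in the tray, as they should standing on its floor. The blue one measured the same just after I placed it. It was half hidden by the arm in the last top view, but the scene camera shows it upright.
- The bed is empty and drawn out, the arm is touching nothing, and the parcel, tape and mug look unmoved.
- The highest contact force I saw was about 37 N, when I set the green tin down on the bed the first time. That was a reading between moves, so I can't rule out a brief higher peak.

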